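# Draw a shelf joint shut with its cam lock

## Robot

A 6-joint arm with a two-finger parallel gripper is mounted at the origin on the work surface. World frame = base frame: x ahead of the robot, y to its left, z up, the work surface at z = 0. Lengths are in m, angles in rad, forces in N, time in s.
With the tool pointing down it reaches from about 0.375 to 0.975 m from the base axis. Payload 3.8 kg.
Tool frame: the origin (TCP) lies at the very end of the fingers, on their centre line; the grasp point (between the pads) lies bot.grasp_offset behind it (bot.grasp_offset is the distance from the TCP to the grasp point, in m); y points along the fingers, x is the direction in which the jaws open and shut, and the axes are right-handed (so a half turn about y gives the same grasp; the last joint's range is limited). The gripper opens to 85 mm and grips with 20 to 120 N. Pads are 22 mm wide; open, the fingers measure 114 mm over their backs; the gripper's body (76 mm by 85 mm) begins 54 mm behind the grasp point. The pads swing forward as they close: fully open they stand 13 mm farther back than shut.
Start: joints at [1.312, 0.264, 1.604, -0, 1.274, -0.037], TCP at [0.148, 0.658, 0.231] pointing down, gripper open.
Joint ranges: [-2.63, 2.63], [-0.94, 2.18], [0.31, 2.57], [-1.31, 4.45], [0, 2.66], [-2.55, 2.55]. Speed limits (rad/s): [2.57, 2.57, 3.14, 3.14, 3.14, 3.14].

## Interface

Orientations are given as a rotation vector (axis times angle).
In Python, from workcell import sensors, read_camera, job, bot gives the robot as it stands.
- The arm moves only by the tool arm_command, never from a script. Its argument "deltas" is a list of rows, each a list of 4 numbers: the shift along the tool's x, y, z in m, then the turn about the tool's y in rad. A call has 1 to 20 rows; each row shifts and turns the commanded pose from where the row before left it, along the tool's axes as they then stand; what a row does not reach is not made up. A row lasts 1/8 s, in which the tool goes at most 62.5 mm and 10.7 degrees, less where a joint would pass 70% of its speed; a pose out of reach is approached as far as the arm can. A call is refused whole if a number of a shift passes 0.0625 or a number of a turn 0.188, either way. A call with a gripper value outside its range is refused whole. "fingers" is the finger opening in m, from 0 to 0.0854, set as the call begins (left out, the last holds). The fingers move at their own pace and stop on an object; "newtons" is the grip in N (left out, the last holds). Time passes only in rows, so rows that do not move let the fingers close. It gives the time, the measured TCP pose, the force and the opening at its end, in the units of the state.
- sensors.read_state(): the state, without advancing time (a new reading comes with each control period).
- read_camera(name): name is "scene" or "top"; returns a dict with "color" (420x560x3 uint8, red, green, blue), "vfov" (degrees; the focal length in pixels is half the picture's height over the tangent of half this angle, whatever the lens; pixels are square), "cx", "cy" (the principal point, pixels), "dist_coeffs" ([k1, k2, p1, p2, k3] as OpenCV has them; the pictures are not rectified), "R" (3x3) and "t" (3): a world point X has camera coordinates R X + t. Camera axes: x right, y down, z forward; pixel columns grow to the right and rows downward; lengths in m; the calibration is good to about 2 mm. A picture is of the moment at which its call begins. There is no depth.
- job.finish_job(): hands the job in, once; it reports no verdict.
The state is a dict: "time": time; "q": joint angles; "joint_vel": joint speeds; "joint_torque": joint torques, N m; "tool_pos": TCP position; "tcp_rot": TCP orientation; "wrist_force": force on the tool from outside, world axes, zero at the start; "torque": the same for the moment, N m; "width": opening from 0.0 (shut) to 1.0 (fully open).
Only numpy, scipy, OpenCV 4.12 (cv2) and the standard library are available. Lean on these libraries where they do the work, as an engineer would, in place of code of your own. Each camera call takes 0.05 s, during which the arm holds its last target.

## Task

Slide the upright panel by hand against the board until it meets the rubber strip, gently, so that its bolt goes into the cam lock. Then take the square-handled screwdriver from the stand, seat its blade in the slot of the cam disc and turn it clockwise until the panel is drawn fully shut and the lock is snug, without forcing it. Put the screwdriver back upright in its free slot in the stand, and leave everything else as it is.

Things in the scene. Friction and masses are not known exactly. Their poses are not given: they have to be found in the camera images.
- frame: Shelf joint, fixed to the bench: a wooden board lying flat, 200 x 160 x 44 mm. Origin: on the bench, at the middle of the board's joint edge. x runs along that edge (board from -100 to +100 mm), y into the board (0 to 160 mm), z up. Outside the edge, at negative y, an upright panel rides on two dowels and slides only along y. Board, panel and bolt all count as this body.
- panel (a joint): Gap (m) between the upright panel and the board's edge: 0.016 to 0.026 at the start, 0 fully shut. Panel: 220 mm along the frame's x, 18 mm thick, 70 mm high, parallel to the edge. Friction about 4 N. The fingers must never press on panel or board with more than 30 N.
- panel_face (a point): Middle of the panel's outer face (turned away from the board), 45 mm above the bench; moves with the panel. Push here along the frame's +y.
- strip_mid (a point): Middle of the front of the rubber strip in the board's edge. It stands 2 mm proud: the panel meets it at a 2 mm gap. Pressing it in takes 12 to 14 N more and it springs back, so after a hand push the gap is 2 mm. There the head of the panel's bolt lies in the cam's mouth. If the panel is not up to the strip, the cam turns past the bolt.
- cam: Cam lock in the board: a round steel disc 41 mm across, its face level with the board's top, 44 mm up. Origin: centre of the face, on the turning axis, some 34 mm in from the edge; axes as the frame's, they do NOT turn with the disc. A straight slot 7.4 mm wide, 9 mm deep crosses the disc. At the start it lies within 0.25 rad of the frame's x axis, either way; the angle is not measured.
- slot_floor (a point): Centre of the slot's flat floor, 9 mm below the face. Find the slot by eye or by feel: touch lightly, lift, turn a little, until the blade drops in (within about 0.1 rad). CLOCKWISE from above locks, by 1.0 to 1.7 rad. Torque: 0.1 N m idle, 0.2 to 0.5 drawing in (jerky), then 0.1 more per 0.1 rad once shut. It stays put. Stop once shut: over 55 N on the bolt (0.3 rad past shut) tears it out.
- driver_mid (a point): Wide-blade screwdriver with a SQUARE dark wooden handle, standing blade down in a slot of the stand. The point: middle of the handle, 80 mm above the tip. Handle 28 x 28 mm, 64 mm long, top 112 mm above the tip. Blade 26 mm wide along its x, 4 mm thick along its y, 34 mm long, then a 12 mm round shank. Handle flats square to the blade. 0.16 kg.
- driver_tip (a point): Middle of the tip of that screwdriver's blade, 80 mm below driver_mid; same axes.
- stand: Wooden tool stand, fixed, 60 (x) x 170 (y) x 45 mm high; origin at the centre of its underside. In its top two slots, at y = -50 and y = +50 mm, each 31 mm along x, 8.4 mm along y, 30 mm deep (floor 15 mm above the bench), mouths chamfered 2 mm. Either may hold the screwdriver; the scraper is in the other.
- scraper_mid (a point): A bystander: slim scraper with a round light wooden handle, 22 mm thick, in the stand's other slot; the point is 60 mm above its tip.
- jar_mid (a point): A bystander: a glass jar with a steel lid, 60 mm across, 85 mm tall; the point is 40 mm above its foot.
- offcut_mid (a point): A bystander: a small wooden offcut, 50 x 50 x 22 mm, lying near the robot; its centre.
Not all that is in view belongs to the job. What is shaped like the part that bears driver_mid but purple is not meant.

How it is judged:
On the way, in this order (a step that is already met when the one before it is completed fails the run):
1. the panel has been pushed up to the rubber strip (gap under 3 mm) (value of joint panel below 0.003 m), for 0.2 s.
2. the screwdriver's blade is seated in the slot of the cam disc, at least 5 mm deep (z of driver_tip in the frame of cam below -0.005 m and horizontal distance between driver_tip and cam below 0.01 m), for 0.2 s.
3. the panel is drawn shut (gap under 0.8 mm) with the blade still in the slot (value of joint panel below 0.0008 m and z of driver_tip in the frame of cam below -0.003 m and horizontal distance between driver_tip and cam below 0.012 m), for 0.3 s.
At the end, for the whole second after the job is handed in: The panel is shut (gap under 0.8 mm) and stays shut by the cam alone; the screwdriver stands in a slot of the stand, its tip no higher than 25 mm above the bench and leaning less than 0.25 rad; everything is at rest (value of joint panel below 0.0008 m and z of driver_tip in the frame of stand below 0.025 m and x of driver_tip in the frame of stand between -0.012 and 0.012 m and y of driver_tip in the frame of stand between -0.065 and 0.065 m and angle between driver_tip's own z axis and vertical below 0.25 rad and velocity of joint panel below 0.002 m/s); the robot touches nothing.
It fails at once if the bolt is pulled with more than 55 N by the cam (over-tightened) (contact force between frame and cam above 55 N).
It fails at once if the fingers press on panel or board with more than 30 N (contact force between the fingers and frame above 30 N).
It fails at once if a bystander (jar, offcut, scraper) is moved more than 30 mm (distance of any of jar_mid, offcut_mid, scraper_mid from where it was at the start of the episode above 0.03 m).
It also fails if it takes over 72 s, if anything falls off the work surface, if the arm or the gripper's body presses on something with over 40 N, if the wrist force passes 120 N, or if a joint passes its speed limit or range.

## Working session

There is one attempt and no reset: what is moved stays moved. The work goes in short steps, Python scripts to look and compute and a tool call to move; the robot and the scene stay as the last step left them, time stands still between calls to the robot, and variables do not carry over. Pictures are saved under pics/ and viewed, and the job is handed in when it is done.

Besides the shell and the picture viewer there is one more tool, called after "Emit:" by a JSON object that holds its "method" and its "body", one argument or row to a line. arm_command: Moves the arm, as the interface text tells. Its arguments: {"type":"object","properties":{"deltas":{"type":"array"},"fingers":{"type":"number"},"newtons":{"type":"number"}},"required":["deltas"]}

```bash
mkdir -p pics; ls; cat > h.py <<'E'
import numpy as np,cv2
from workcell import sensors,read_camera,job,bot
def cam(n):
    c=read_camera(n); c['R']=np.array(c['R']);c['t']=np.array(c['t']).ravel()
    h=c['color'].shape[0]; f=h/2/np.tan(np.radians(c['vfov'])/2)
    c['K']=np.array([[f,0,c['cx']],[0,f,c['cy']],[0,0,1.]]);c['D']=np.array(c['dist_coeffs'],float)
    c['C']=-c['R'].T@c['t'];return c
def ray(c,uv):
    p=cv2.undistortPoints(np.array(uv,float).reshape(-1,1,2),c['K'],c['D']).reshape(-1,2)
    d=np.c_[p,np.ones(len(p))]@c['R'];return d/np.linalg.norm(d,axis=1)[:,None]
def plane(c,uv,z):
    d=ray(c,uv);return c['C']+d*((z-c['C'][2])/d[:,2])[:,None]
def proj(c,X):
    r,_=cv2.Rodrigues(c['R']);return cv2.projectPoints(np.array(X,float).reshape(-1,1,3),r,c['t'],c['K'],c['D'])[0].reshape(-1,2)
def tri(c1,u1,c2,u2):
    d1=ray(c1,u1)[0];d2=ray(c2,u2)[0]
    A=np.c_[d1,-d2];s=np.linalg.lstsq(A,c2['C']-c1['C'],rcond=None)[0]
    a=c1['C']+s[0]*d1;b=c2['C']+s[1]*d2
    return (a+b)/2,np.linalg.norm(a-b)
def save(n,im): cv2.imwrite('pics/'+n,im[:,:,::-1])
E
python3 - <<'E'
from h import *
for n in('scene','top'):
    c=cam(n);save(n+'0.png',c['color']);print(n,c['C'],c['vfov'],c['R'].round(3).tolist())
s=sensors.read_state();print(s,bot.grasp_offset)
E
```

```text
pics
scene [ 1.01272726 -0.32337362  0.67986567] 44.74754739085322 [[0.458, 0.889, 0.018], [0.694, -0.345, -0.632], [-0.555, 0.303, -0.774]]
top [ 0.41499988 -0.11916845  0.79521351] 50.773843154658465 [[0.035, -0.999, 0.006], [-0.975, -0.035, -0.217], [0.217, 0.002, -0.976]]
{'time': 0.1, 'q': array([ 1.31211361e+00,  2.64705303e-01,  1.60525653e+00, -5.14181905e-06,
        1.27371123e+00, -3.69058140e-02]), 'joint_vel': array([-6.76147129e-04, -2.27861871e-03, -3.17206954e-03, -6.03742344e-04,
        3.40089513e-05,  6.41992754e-04]), 'joint_torque': array([-2.04921039e-04, -5.16702783e+01, -3.68592238e+01, -5.78386721e-05,
        6.25599627e-03, -1.44120492e-05]), 'tool_pos': array([0.14831022, 0.65781504, 0.2300577 ]), 'tcp_rot': array([-1.30725069, -1.04308036,  1.04587124]), 'wrist_force': array([-1.00563885,  0.3280119 , -0.73116394]), 'torque': array([-0.01874914,  0.04317595,  0.02995068]), 'width': 1.0033884399513058} 0.0187
```

View pics/scene0.png

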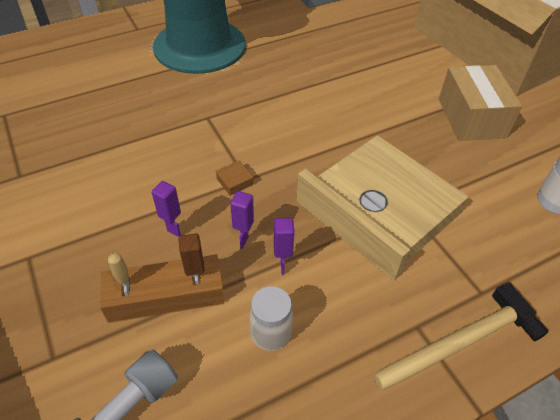

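View pics/top0.png

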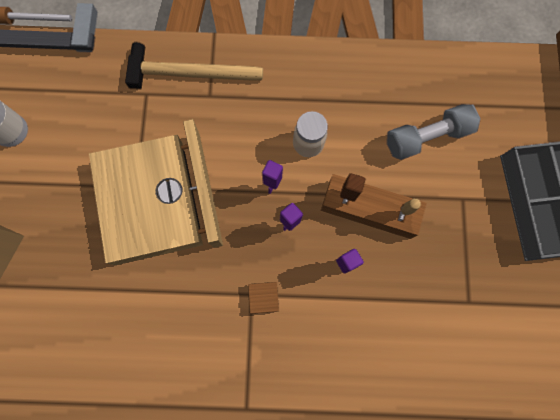

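The square dark-brown handle is at scene (190,255) and top (353,187), standing in the stand. The three purple ones, at scene (166,203), (242,213), (284,240), are decoys by colour. The round light handle at scene (118,268) is the scraper. The jar is at scene (271,318) and the offcut at scene (236,177). The frame and cam are at scene (373,201) and top (169,191). Enlarging to confirm.

```bash
python3 - <<'E'
from h import *
c=cam('top');s=cam('scene')
a=cv2.resize(c['color'][100:280,70:250],(800,800),interpolation=3)[:, :]
a=cv2.resize(c['color'][110:275,80:235],None,fx=3.6,fy=3.6,interpolation=cv2.INTER_CUBIC)
save('topframe.png',a)
save('topstand.png',cv2.resize(c['color'][140:260,300:450],None,fx=5,fy=5,interpolation=cv2.INTER_CUBIC))
save('scstand.png',cv2.resize(s['color'][220:330,90:240],None,fx=5,fy=5,interpolation=cv2.INTER_CUBIC))
save('scframe.png',cv2.resize(s['color'][130:280,285:475],None,fx=4,fy=4,interpolation=cv2.INTER_CUBIC))
E
```

```text
(no output)
```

View pics/topframe.png

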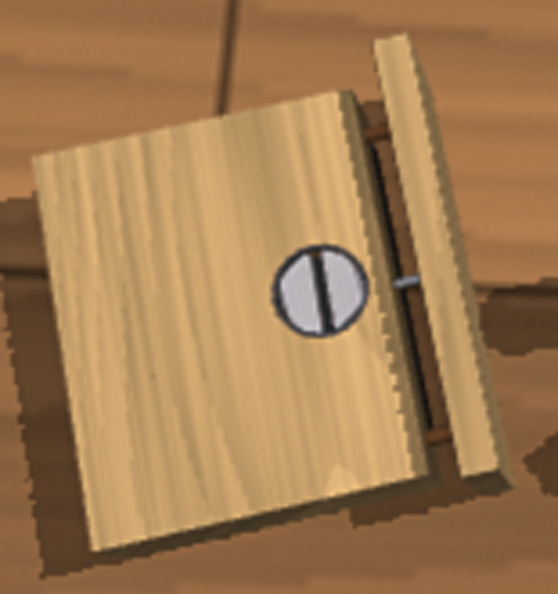

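View pics/topstand.png

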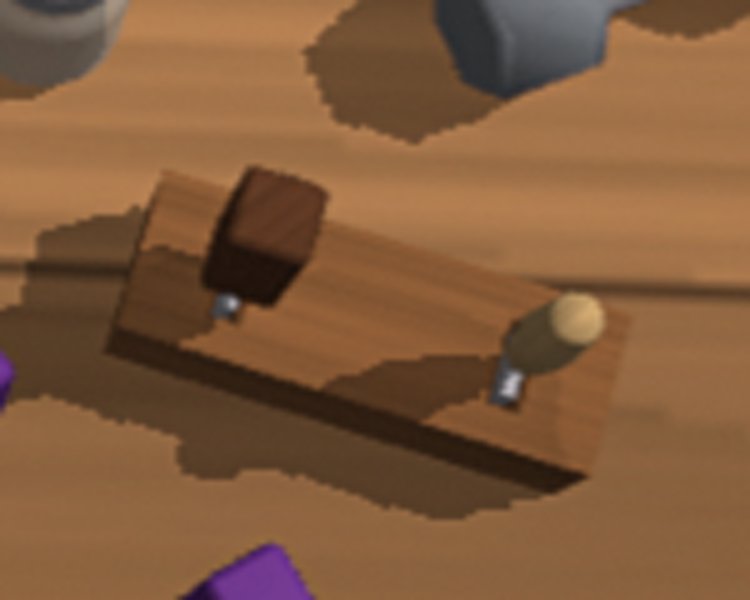

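View pics/scstand.png

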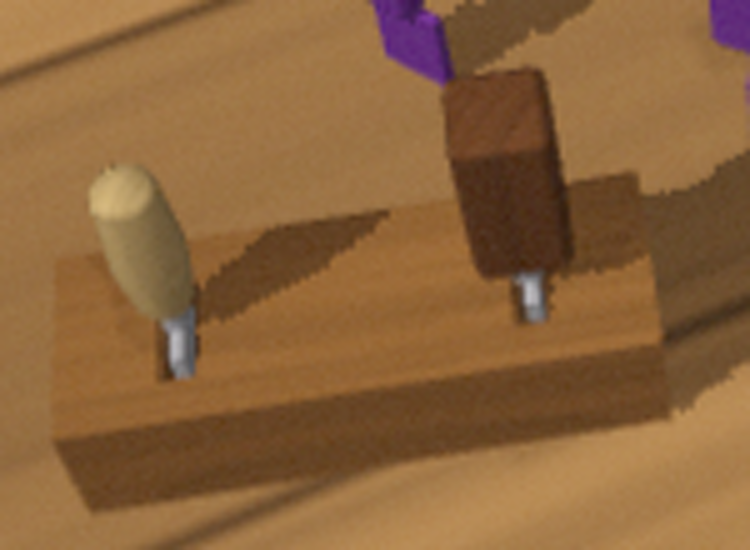

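View pics/scframe.png

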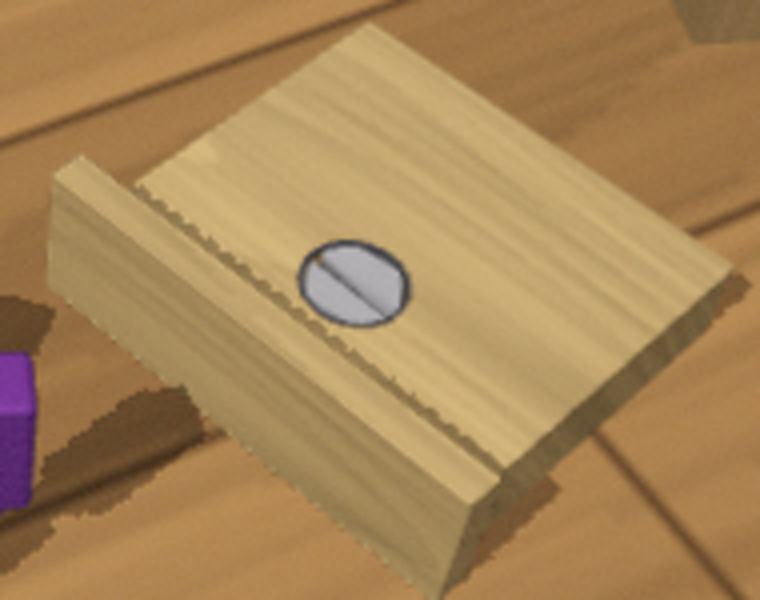

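The crop confirms it: a square, dark-brown handle with a steel blade in the stand. That's the one.

```bash
cat > m.py <<'E'
from h import *
np.set_printoptions(precision=4,suppress=True)
T=cam('top');S=cam('scene')
def ft(p,o,k): return np.array(p,float)/k-(.5/k-.5 if 0 else 0)+np.array(o)
fr=lambda p:ft(p,(80,110),3.6); st=lambda p:ft(p,(300,140),5.); ss=lambda p:ft(p,(90,220),5.); sf=lambda p:ft(p,(285,130),4.)
b=plane(T,fr([(35,157),(342,92),(427,475),(92,550)]),.044);print('board T',b, np.linalg.norm(b-np.roll(b,-1,0),axis=1))
b2=plane(S,sf([(372,22),(735,270)]),.044);print('board S back corners',b2)
p=plane(T,fr([(375,42),(408,35),(500,470),(463,478)]),.07);print('panel T',p,np.linalg.norm(p-np.roll(p,-1,0),axis=1))
p2=plane(S,sf([(82,156),(52,177),(470,505),(500,477)]),.07);print('panel S',p2)
s=plane(T,st([(165,172),(630,317),(588,478),(108,350)]),.045);print('stand',s,np.linalg.norm(s-np.roll(s,-1,0),axis=1))
s2=plane(S,ss([(55,262),(640,178),(662,345),(58,438)]),.045);print('standS',s2)
# disc
def disc(c,seed,r):
    hsv=cv2.cvtColor(c['color'],cv2.COLOR_RGB2HSV)
    m=((hsv[...,1]<60)&(hsv[...,2]>110)).astype(np.uint8)
    w=np.zeros_like(m);cv2.circle(w,seed,r,1,-1);m&=w
    pts=cv2.findNonZero(m);hull=cv2.convexHull(pts);return cv2.fitEllipse(hull),m
eT,mT=disc(T,(169,191),16);eS,mS=disc(S,(373,201),18);print(eT,eS)
print('cam plane',plane(T,[eT[0]],.044),plane(S,[eS[0]],.044),'tri',tri(T,eT[0],S,eS[0]))
sl=plane(T,fr([(318,255),(326,328)]),.044);print('slotT',sl)
sl2=plane(S,sf([(318,257),(388,317)]),.044);print('slotS',sl2)
for q in(sl,sl2):
    d=q[1]-q[0];print('slot ang',np.degrees(np.arctan2(d[1],d[0])))
h=plane(T,st([(252,167),(328,191),(311,246),(236,225)]),.127);print('handle T',h,h.mean(0),np.linalg.norm(h-np.roll(h,-1,0),axis=1))
h2=plane(S,ss([(443,85),(543,68),(555,149),(452,162)]),.127);print('handle S',h2,h2.mean(0),np.linalg.norm(h2-np.roll(h2,-1,0),axis=1))
E
python3 m.py
```

```text
board T [[0.6684 0.2166 0.044 ]
 [0.7083 0.0683 0.044 ]
 [0.5173 0.0119 0.044 ]
 [0.4765 0.1657 0.044 ]] [0.1535 0.1992 0.1591 0.1986]
board S back corners [[0.4788 0.1675 0.044 ]
 [0.6717 0.2181 0.044 ]]
panel T [[ 0.7245  0.0479  0.07  ]
 [ 0.7287  0.0322  0.07  ]
 [ 0.5172 -0.0259  0.07  ]
 [ 0.5129 -0.0092  0.07  ]] [0.0163 0.2194 0.0172 0.2192]
panel S [[ 0.5155 -0.0073  0.07  ]
 [ 0.5204 -0.0241  0.07  ]
 [ 0.7303  0.0339  0.07  ]
 [ 0.7252  0.0511  0.07  ]]
stand [[ 0.6455 -0.2166  0.045 ]
 [ 0.5988 -0.3789  0.045 ]
 [ 0.5415 -0.3623  0.045 ]
 [ 0.5804 -0.1973  0.045 ]] [0.1688 0.0596 0.1695 0.0679]
standS [[ 0.5449 -0.3622  0.045 ]
 [ 0.5936 -0.1988  0.045 ]
 [ 0.6493 -0.2156  0.045 ]
 [ 0.6018 -0.3764  0.045 ]]
((168.82562255859375, 190.6564178466797), (21.910154342651367, 23.112979888916016), 56.68361282348633) ((373.822265625, 200.88206481933594), (19.157052993774414, 26.881847381591797), 98.63336944580078)
cam plane [[0.6056 0.0705 0.044 ]] [[0.6073 0.0717 0.044 ]] tri (array([0.6063, 0.0716, 0.0427]), np.float64(0.001735389636222136))
slotT [[0.6234 0.0729 0.044 ]
 [0.587  0.0658 0.044 ]]
slotS [[0.5883 0.0659 0.044 ]
 [0.6281 0.0737 0.044 ]]
slot ang -169.03748545268013
slot ang 11.028220577538063
handle T [[ 0.623  -0.2334  0.127 ]
 [ 0.616  -0.2572  0.127 ]
 [ 0.5979 -0.2518  0.127 ]
 [ 0.6038 -0.2283  0.127 ]] [ 0.6102 -0.2427  0.127 ] [0.0249 0.0189 0.0242 0.0198]
handle S [[ 0.5966 -0.2503  0.127 ]
 [ 0.6033 -0.2243  0.127 ]
 [ 0.6294 -0.2313  0.127 ]
 [ 0.6212 -0.2568  0.127 ]] [ 0.6126 -0.2407  0.127 ] [0.0268 0.027  0.0268 0.0254]
```

```bash
cat > m2.py <<'E'
from h import *
from scipy.spatial.transform import Rotation as Ro
np.set_printoptions(precision=4,suppress=True)
T=cam('top');S=cam('scene')
for n,c in(('T',T),('S',S)):
    h=cv2.cvtColor(c['color'],cv2.COLOR_RGB2HSV)
    m=cv2.inRange(h,(125,90,40),(160,255,255))
    k,l,s,ce=cv2.connectedComponentsWithStats(m)
    for i in range(1,k):
        if s[i,4]>40:
            ys,xs=np.nonzero(l==i); print(n,s[i],ce[i],'c@.08',plane(c,[ce[i]],.08)[0,:2],'bottom tip px',plane(c,[(xs[ys>=ys.max()-1].mean(),ys.max())],0)[0,:2])
print('jarT',plane(T,[(312,122)],.085),'S',plane(S,[(271,304)],.085))
print('scraper top T',tri(T,(415.5,204),S,(115,255)))
print('handle corner tri', tri(T,st:=(300+328/5,140+191/5),S,(90+452/5,220+162/5)), tri(T,(300+252/5,140+167/5),S,(90+555/5,220+149/5)),tri(T,(300+311/5,140+246/5),S,(90+443/5,220+85/5)),tri(T,(300+236/5,140+225/5),S,(90+543/5,220+68/5)))
s=sensors.read_state();print(Ro.from_rotvec(s['tcp_rot']).as_matrix(),s['q'])
print(dir(bot))
E
python3 m2.py
```

```text
T [262 160  21  33 451] [272.     174.5721] c@.08 [ 0.6307 -0.1094] bottom tip px [ 0.621  -0.1049]
T [280 203  23  27 425] [290.48   216.2094] c@.08 [ 0.5604 -0.1425] bottom tip px [ 0.5527 -0.1411]
T [336 249  28  24 403] [349.4864 260.5732] c@.08 [ 0.4908 -0.2396] bottom tip px [ 0.4786 -0.2442]
S [152 181  29  56 982] [166.9959 205.4939] c@.08 [ 0.4973 -0.2393] bottom tip px [ 0.4987 -0.2337]
S [230 191  24  58 893] [242.0056 214.3751] c@.08 [ 0.5639 -0.1443] bottom tip px [ 0.567  -0.1507]
S [274 218  20  57 815] [283.1411 239.0663] c@.08 [ 0.6322 -0.11  ] bottom tip px [ 0.6408 -0.1136]
jarT [[ 0.7257 -0.1747  0.085 ]] S [[ 0.7214 -0.1745  0.085 ]]
scraper top T (array([ 0.5796, -0.3356,  0.118 ]), np.float64(0.0029614304476295104))
handle corner tri (array([ 0.6176, -0.2572,  0.1225]), np.float64(0.0020077070942671684)) (array([ 0.6251, -0.2323,  0.122 ]), np.float64(0.0040225856655093295)) (array([ 0.5976, -0.251 ,  0.1286]), np.float64(0.0010192668175542797)) (array([ 0.6039, -0.2263,  0.1288]), np.float64(0.0035989476474005896))
[[ 0.22   -0.0001 -0.9755]
 [ 0.9755 -0.0003  0.22  ]
 [-0.0003 -1.      0.    ]] [ 1.3121  0.2641  1.6042  0.      1.2737 -0.0369]
['MotionError', '__class__', '__delattr__', '__dict__', '__dir__', '__doc__', '__eq__', '__format__', '__ge__', '__getattribute__', '__getstate__', '__gt__', '__hash__', '__init__', '__init_subclass__', '__le__', '__lt__', '__module__', '__ne__', '__new__', '__reduce__', '__reduce_ex__', '__repr__', '__setattr__', '__sizeof__', '__str__', '__subclasshook__', '__weakref__', 'grasp_offset']
```

Emit:
{"method": "arm_command", "body": {
  "deltas": [
    [0,-0.02,0,0.18],
    [0,-0.02,0,0.18],
    [0,-0.02,0,0.18],
    [0,-0.02,0,0.18],
    [0,-0.02,0,0.18],
    [0,-0.02,0,0.18]
  ],
  "fingers": 0,
  "newtons": 60
}}

```text
time: 1.15
tool_pos: [0.1485, 0.6584, 0.352]
tcp_rot: [-1.561, -0.207, 0.206]
wrist_force: [0.0, 0.4, -0.8]
width: -0.001
```

```bash
python3 - <<'E'
from h import *
S=cam('scene');T=cam('top')
print(plane(S,[(470,138),(515,130),(442,103)],0), plane(T,[(22,238),(0,285)],0.0))
# big box: near bottom edge
print(plane(S,[(520,85),(420,25)],0))
X=[[.148+.0346*i,.658-.0489*i,.35] for i in range(15)];print(proj(S,X).round())
E
```

```text
[[0.52809998 0.36148641 0.        ]
 [0.5499559  0.45984036 0.        ]
 [0.41768024 0.38021622 0.        ]] [[0.51927993 0.33707695 0.        ]
 [0.4350368  0.3619542  0.        ]]
[[0.44382969 0.57630922 0.        ]
 [0.15209859 0.52462557 0.        ]]
[[ 510. -146.]
 [ 504. -138.]
 [ 497. -129.]
 [ 490. -119.]
 [ 483. -109.]
 [ 475.  -98.]
 [ 466.  -86.]
 [ 457.  -73.]
 [ 446.  -58.]
 [ 435.  -42.]
 [ 422.  -25.]
 [ 408.   -6.]
 [ 393.   15.]
 [ 376.   39.]
 [ 357.   66.]]
```

Emit:
{"method": "arm_command", "body": {
  "deltas": [
    [0.0204,0,-0.0563,0],
    [0.0204,0,-0.0563,0],
    [0.0204,0,-0.0563,0],
    [0.0204,0,-0.0563,0],
    [0.0204,0,-0.0563,0],
    [0.0204,0,-0.0563,0],
    [0.0204,0,-0.0563,0],
    [0.0204,0,-0.0563,0],
    [0.0204,0,-0.0563,0],
    [0.0204,0,-0.0563,0],
    [0.0204,0,-0.0563,0],
    [0.0204,0,-0.0563,0],
    [0.0204,0,-0.0563,0],
    [0.0204,0,-0.0563,0],
    [0,0,0,0]
  ]
}}

```text
time: 3.12
tool_pos: [0.6344, -0.0292, 0.3487]
tcp_rot: [-1.561, -0.208, 0.212]
wrist_force: [0.3, 1.1, 0.3]
width: -0.001
```

```bash
cat > p.py <<'E'
from h import *
from scipy.spatial.transform import Rotation as Ro
np.set_printoptions(precision=4,suppress=True)
import sys
s=sensors.read_state();M=Ro.from_rotvec(s['tcp_rot']).as_matrix()
print('t',s['time'],'p',s['tool_pos'],'yaw',np.degrees(np.arctan2(M[1,0],M[0,0])),'down',M[:,1],'F',s['wrist_force'],'M',s['torque'],'w',s['width'],'q',s['q'])
if len(sys.argv)>3:
    d=np.array([float(v) for v in sys.argv[1:4]])-s['tool_pos'];print('delta tool',M.T@d)
E
python3 p.py .6324 -.0259 .035
```

```text
t 3.125 p [ 0.6344 -0.0292  0.3487] yaw 15.335849520516156 down [-0.0027 -0.0008 -1.    ] F [0.3079 1.0663 0.2574] M [0.0162 0.0353 0.0135] w -0.0011234794296070153 q [-0.0847  0.1425  1.5359 -0.0011  1.4658 -0.3522]
delta tool [-0.0001  0.3137  0.0038]
```

Emit:
{"method": "arm_command", "body": {
  "deltas": [
    [0,0.06,0,0],
    [0,0.06,0,0],
    [0,0.06,0,0],
    [0,0.06,0,0],
    [0,0.04,0,0],
    [0,0.024,0,0],
    [0,0.01,0,0],
    [0,0,0,0],
    [0,0,0,0]
  ]
}}

```text
time: 4.25
tool_pos: [0.6345, -0.0253, 0.0389]
tcp_rot: [-1.561, -0.214, 0.21]
wrist_force: [-0.4, 0.1, 0.7]
width: -0.003
```

```bash
python3 p.py; python3 - <<'E'
from h import *
save('a.png',np.hstack([cv2.resize(cam('top')['color'][100:280,70:300],None,fx=1.7,fy=1.7),cv2.resize(cam('scene')['color'][110:290,270:500],None,fx=1.7,fy=1.7)]))
E
```

```text
t 4.25 p [ 0.6345 -0.0253  0.0389] yaw 15.462017046713331 down [ 0.0027 -0.0001 -1.    ] F [-0.445   0.1487  0.7127] M [-0.001  -0.0348 -0.01  ] w -0.0029600415907994906 q [-0.0791  0.366   1.8536  0.0001  0.9193 -0.349 ]
```

View pics/a.png

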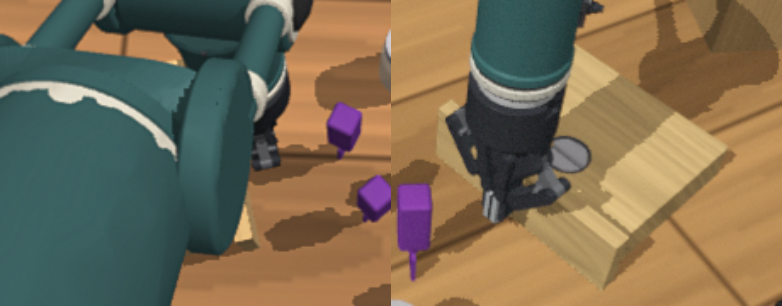

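Emit:
{"method": "arm_command", "body": {
  "deltas": [
    [0,0,0.005,0],
    [0,0,0.005,0],
    [0,0,0.004,0],
    [0,0,0.002,0],
    [0,0,0,0]
  ]
}}

```text
time: 4.97
tool_pos: [0.6289, -0.0099, 0.0372]
tcp_rot: [-1.56, -0.211, 0.212]
wrist_force: [0.3, -0.1, 0.1]
width: 0.001
```

Emit:
{"method": "arm_command", "body": {
  "deltas": [
    [0,0,0.002,0],
    [0,0,0.002,0],
    [0,0,0.002,0],
    [0,0,0.002,0]
  ]
}}

```text
time: 5.48
tool_pos: [0.6271, -0.003, 0.0373]
tcp_rot: [-1.561, -0.211, 0.211]
wrist_force: [0.8, -4.1, -0.8]
width: -0.002
```

Emit:
{"method": "arm_command", "body": {
  "deltas": [
    [0,0,0.002,0],
    [0,0,0.002,0]
  ]
}}

```text
time: 5.72
tool_pos: [0.6259, 0.0014, 0.0372]
tcp_rot: [-1.561, -0.211, 0.211]
wrist_force: [0.8, -3.6, -2.4]
width: 0.0
```

Emit:
{"method": "arm_command", "body": {
  "deltas": [
    [0,0,0.002,0],
    [0,0,0.002,0]
  ]
}}

```text
time: 5.98
tool_pos: [0.6247, 0.0055, 0.0372]
tcp_rot: [-1.56, -0.211, 0.211]
wrist_force: [1.4, -3.7, -1.9]
width: -0.001
```

Emit:
{"method": "arm_command", "body": {
  "deltas": [
    [0,0,0.001,0],
    [0,0,0.001,0]
  ]
}}

```text
time: 6.22
tool_pos: [0.6243, 0.0074, 0.0373]
tcp_rot: [-1.56, -0.211, 0.211]
wrist_force: [1.2, -4.0, -1.6]
width: 0.003
```

Emit:
{"method": "arm_command", "body": {
  "deltas": [
    [0,0,0.001,0],
    [0,0,0.001,0]
  ]
}}

```text
time: 6.48
tool_pos: [0.6239, 0.0088, 0.0373]
tcp_rot: [-1.561, -0.212, 0.211]
wrist_force: [2.1, -7.0, -2.7]
width: -0.0
```

Emit:
{"method": "arm_command", "body": {
  "deltas": [
    [0,0,0.0007,0],
    [0,0,0,0],
    [0,0,0,0]
  ]
}}

```text
time: 6.85
tool_pos: [0.6239, 0.0088, 0.0373]
tcp_rot: [-1.562, -0.212, 0.211]
wrist_force: [1.4, -7.3, -2.5]
width: -0.004
```

Emit:
{"method": "arm_command", "body": {
  "deltas": [
    [0,0,0.0007,0],
    [0,0,0,0],
    [0,0,0,0]
  ]
}}

```text
time: 7.22
tool_pos: [0.6239, 0.0088, 0.0373]
tcp_rot: [-1.563, -0.212, 0.211]
wrist_force: [3.2, -8.9, -3.2]
width: -0.003
```

Emit:
{"method": "arm_command", "body": {
  "deltas": [
    [0,0,0.001,0],
    [0,0,0.001,0],
    [0,0,0,0]
  ]
}}

```text
time: 7.6
tool_pos: [0.6238, 0.0092, 0.0373]
tcp_rot: [-1.565, -0.213, 0.211]
wrist_force: [4.0, -15.2, -4.4]
width: 0.001
```

Emit:
{"method": "arm_command", "body": {
  "deltas": [
    [0,0,0,0],
    [0,0,0,0],
    [0,0,-0.006,0],
    [0,0,-0.01,0],
    [0,0,-0.01,0],
    [0,-0.04,0,0],
    [0,-0.06,0,0],
    [0,-0.06,0,0]
  ]
}}

```text
time: 8.6
tool_pos: [0.6293, -0.0126, 0.1985]
tcp_rot: [-1.56, -0.21, 0.212]
wrist_force: [1.5, -0.2, -1.0]
width: -0.003
```

```bash
python3 p.py .611 -.2415 .2; python3 - <<'E'
from h import *
save('b.png',cv2.resize(cam('scene')['color'][110:290,270:500],None,fx=3.2,fy=3.2,interpolation=cv2.INTER_CUBIC))
E
```

```text
t 8.6 p [ 0.6293 -0.0126  0.1985] yaw 15.40866765699782 down [-0.0012  0.0006 -1.    ] F [ 1.5303 -0.1956 -0.9715] M [ 0.0128 -0.0363 -0.0202] w -0.0032520390262953374 q [-0.0598  0.2014  1.7417  0.0006  1.1997 -0.329 ]
delta tool [-0.0784 -0.0016 -0.2158]
```

View pics/b.png

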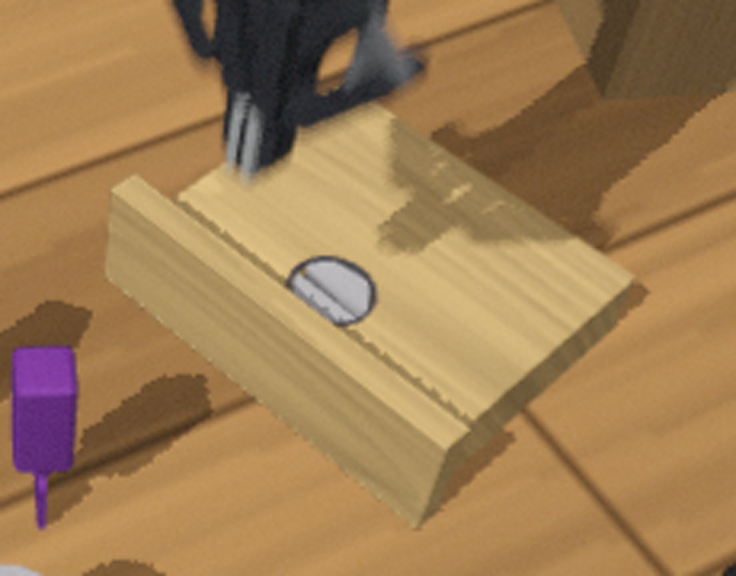

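Emit:
{"method": "arm_command", "body": {
  "deltas": [
    [-0.0196,-0.005,-0.054,0],
    [-0.0196,0,-0.054,0],
    [-0.0196,0,-0.054,0],
    [-0.0196,0,-0.054,0],
    [0,0,0,-0.17],
    [0,0,0,-0.17],
    [0,0,0,-0.17],
    [0,0,0,-0.17],
    [0,0,0,-0.17],
    [0,0,0,-0.166],
    [0,0,0,0],
    [0,0,0,0]
  ],
  "fingers": 0.0854
}}

```text
time: 10.15
tool_pos: [0.6115, -0.2416, 0.2022]
tcp_rot: [-1.332, -0.994, 0.994]
wrist_force: [-0.1, -0.2, 0.5]
width: 0.999
```

```bash
python3 p.py .6112 -.2413 .076; python3 - <<'E'
from h import *
T=cam('top')
save('c.png',np.hstack([cv2.resize(T['color'][100:280,70:250],None,fx=2.2,fy=2.2,interpolation=2),cv2.resize(cam('scene')['color'][130:330,90:270],None,fx=2.0,fy=2.0)[:396]]))
E
```

```text
t 10.15 p [ 0.6115 -0.2416  0.2022] yaw 73.47042090919567 down [-0.0001  0.0002 -1.    ] F [-0.127  -0.1721  0.4556] M [-0.0493  0.0011  0.0886] w 0.9991518082377201 q [-0.4143  0.25    1.6756  0.0002  1.2161 -1.6966]
delta tool [0.0002 0.1262 0.0004]
```

View pics/c.png

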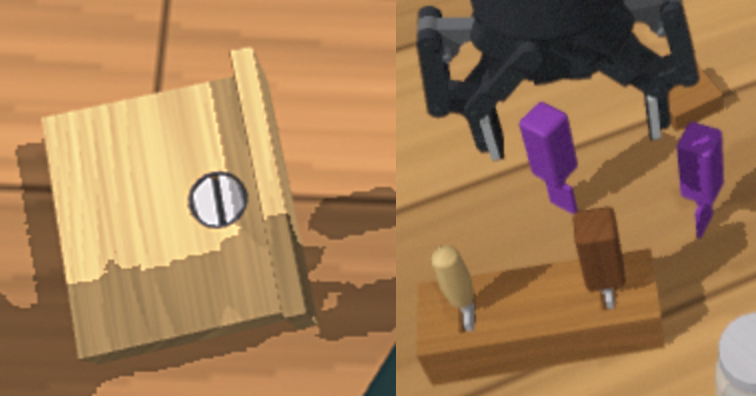

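Emit:
{"method": "arm_command", "body": {
  "deltas": [
    [0,0.04,0,0],
    [0,0.04,0,0],
    [0,0.03,0,0],
    [0,0.014,0,0],
    [0,0.002,0,0],
    [0,0,0,0]
  ]
}}

```text
time: 11.0
tool_pos: [0.6126, -0.2421, 0.0777]
tcp_rot: [-1.333, -0.997, 0.995]
wrist_force: [-0.1, 0.2, 0.3]
width: 1.003
```

Emit:
{"method": "arm_command", "body": {
  "deltas": [
    [0,0,0,0],
    [0,0,0,0],
    [0,0,0,0],
    [0,0,0,0],
    [0,0,0,0],
    [0,0,0,0]
  ],
  "fingers": 0.02,
  "newtons": 100
}}

```text
time: 11.75
tool_pos: [0.6121, -0.2419, 0.077]
tcp_rot: [-1.332, -0.997, 0.996]
wrist_force: [-0.8, -0.8, 5.3]
width: 0.318
```

```bash
python3 p.py; python3 - <<'E'
from h import *
save('d.png',cv2.resize(cam('scene')['color'][170:330,90:270],None,fx=3.5,fy=3.5,interpolation=2))
E
```

```text
t 11.75 p [ 0.6121 -0.2419  0.077 ] yaw 73.62299188824335 down [ 0.0011 -0.0005 -1.    ] F [-0.8072 -0.8104  5.34  ] M [-0.0365  0.0185  0.014 ] w 0.31806332606543436 q [-0.4142  0.3611  1.7783 -0.0001  1.0009 -1.6992]
```

View pics/d.png

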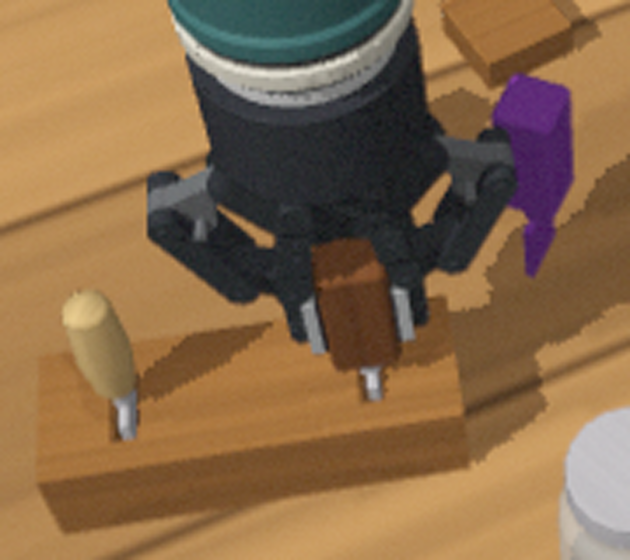

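Emit:
{"method": "arm_command", "body": {
  "deltas": [
    [0,-0.01,0,0],
    [0,-0.03,0,0],
    [0,-0.045,0,0],
    [0,-0.045,0,0],
    [0,-0.04,0,0],
    [0,0,0,0]
  ]
}}

```text
time: 12.55
tool_pos: [0.6136, -0.2425, 0.251]
tcp_rot: [-1.338, -1.0, 0.994]
wrist_force: [-0.4, -0.7, -1.3]
width: 0.32
```

```bash
python3 p.py .6064 .0711 .2; python3 - <<'E'
from h import *
save('e.png',np.hstack([cv2.resize(cam('scene')['color'][100:300,90:290],None,fx=2,fy=2,interpolation=2),cv2.resize(cam('top')['color'][100:300,250:450],None,fx=2,fy=2,interpolation=2)]))
E
```

```text
t 12.55 p [ 0.6136 -0.2425  0.251 ] yaw 73.62709860370107 down [ 0.007 -0.003 -1.   ] F [-0.4161 -0.664  -1.2645] M [-0.0067 -0.0112  0.0343] w 0.3198507775525513 q [-0.4141  0.2195  1.6222  0.0001  1.2923 -1.6991]
delta tool [0.2989 0.05   0.0957]
```

View pics/e.png

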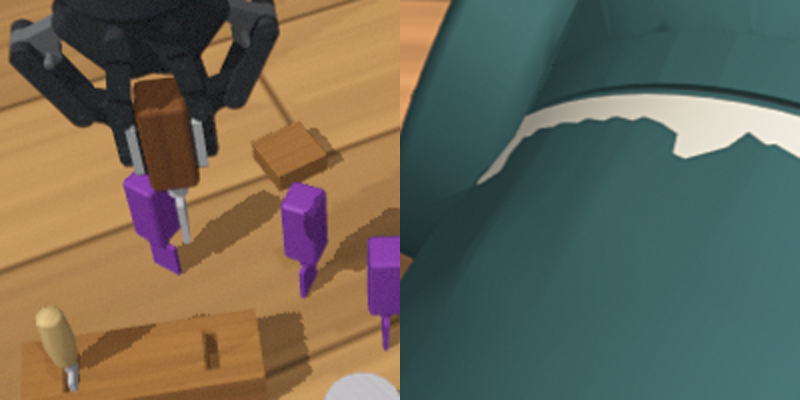

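Emit:
{"method": "arm_command", "body": {
  "deltas": [
    [0.0498,0,0.016,0],
    [0.0498,0,0.016,0],
    [0.0498,0,0.016,0],
    [0.0498,0,0.016,0],
    [0.0498,0,0.016,0],
    [0.0498,0,0.0157,0],
    [0,0,0,-0.16],
    [0,0.03,0,-0.16],
    [0,0.03,0,-0.158],
    [0,0.02,0,0],
    [0,0,0,0],
    [0,0,0,0]
  ]
}}

```text
time: 14.15
tool_pos: [0.6044, 0.0719, 0.1667]
tcp_rot: [-1.113, -1.349, 1.348]
wrist_force: [0.9, 0.9, -1.0]
width: 0.316
```

```bash
python3 p.py .6064 .0711 .17; python3 - <<'E'
from h import *
S=cam('scene')
print('free slot centre',plane(S,[(195.5,275)],.045))
s=sensors.read_state();p=s['tool_pos']
print('tcp px',proj(S,[p,p-[0,0,.062]]), 'cam px',proj(S,[[.6064,.0711,.044]]))
save('f.png',cv2.resize(S['color'][60:260,280:480],None,fx=4,fy=4,interpolation=cv2.INTER_CUBIC)[:600])
E
```

```text
t 14.15 p [0.6044 0.0719 0.1667] yaw 100.91939807952225 down [ 0.0005  0.0001 -1.    ] F [ 0.944   0.8845 -0.9948] M [ 0.0007 -0.0388 -0.0105] w 0.3159731476581813 q [ 0.0776  0.1874  1.8196  0.      1.1342 -1.6838]
delta tool [-0.0012 -0.0033 -0.0018]
free slot centre [[ 0.61035308 -0.2412094   0.045     ]]
tcp px [[386.61668581 144.93647617]
 [379.45484169 174.15395371]] cam px [[373.1839567  200.63635565]]
```

View pics/f.png

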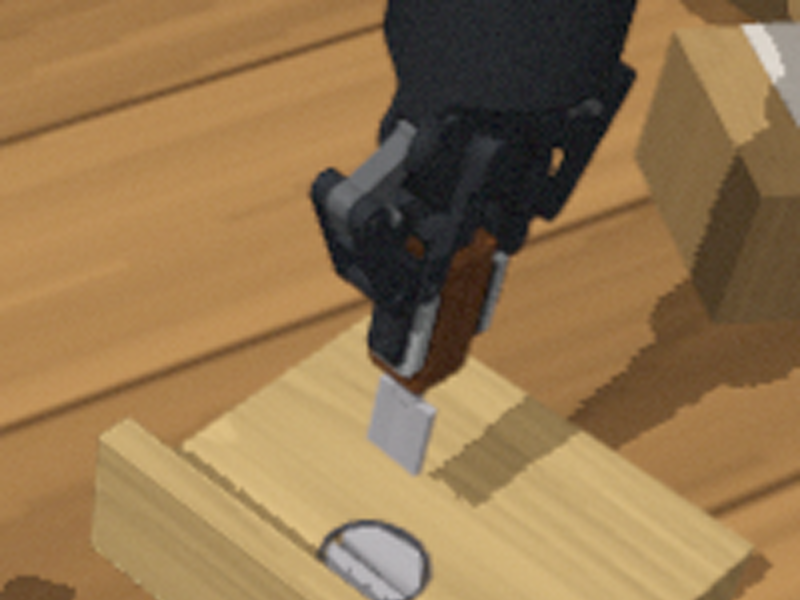

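```bash
python3 - <<'E'
from h import *
S=cam('scene')
q=plane(S,[(280+368/4,60+437/4),(280+418/4,60+473/4)],.1047);m=q.mean(0);d=q[1]-q[0]
s=sensors.read_state()
print(q,m,np.linalg.norm(d),np.degrees(np.arctan2(d[1],d[0])),'tcp',s['tool_pos'],'tip-tcp',m-s['tool_pos'],'cam-tip',np.array([.6073,.0717])-m[:2])
E
python3 p.py
```

```text
[[0.59039968 0.06801787 0.1047    ]
 [0.61506725 0.07465501 0.1047    ]] [0.60273347 0.07133644 0.1047    ] 0.02554488096091079 15.059546867233694 tcp [0.60512323 0.0719888  0.16786549] tip-tcp [-0.00238977 -0.00065236 -0.06316549] cam-tip [0.00456653 0.00036356]
t 14.25 p [0.6051 0.072  0.1679] yaw 100.95438691785279 down [ 0.0026  0.0002 -1.    ] F [-0.203  -0.1021 -1.781 ] M [0.0035 0.0117 0.0169] w 0.31445512453273433 q [ 0.0775  0.1863  1.8185 -0.      1.1341 -1.6844]
```

Emit:
{"method": "arm_command", "body": {
  "deltas": [
    [-0.0005,0.01,-0.004,0],
    [0,0.02,0,0],
    [0,0.015,0,0],
    [0,0.008,0,0],
    [0,0,0,0],
    [0,0,0,0]
  ]
}}

```text
time: 15.0
tool_pos: [0.6084, 0.0723, 0.1137]
tcp_rot: [-1.113, -1.35, 1.349]
wrist_force: [1.1, 0.3, -2.0]
width: 0.311
```

```bash
python3 p.py; python3 - <<'E'
from h import *
S=cam('scene')
save('g.png',cv2.resize(S['color'][130:260,310:460],None,fx=4.5,fy=4.5,interpolation=cv2.INTER_CUBIC)[:600])
E
```

```text
t 15.0 p [0.6084 0.0723 0.1137] yaw 101.01635385549906 down [ 0.0008  0.     -1.    ] F [ 1.1203  0.3153 -1.9823] M [-0.0221 -0.005   0.011 ] w 0.31055898942386756 q [ 0.0777  0.2445  1.8557 -0.      1.0405 -1.6853]
```

View pics/g.png

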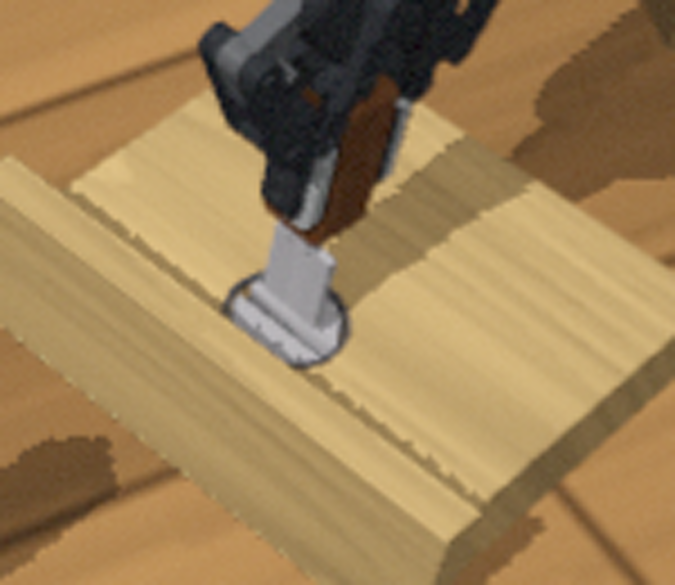

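Emit:
{"method": "arm_command", "body": {
  "deltas": [
    [0,0.003,0,0],
    [0,0.002,0,0],
    [0,0.001,0,0],
    [0,0.001,0,0],
    [0,0,0,0]
  ]
}}

```text
time: 15.68
tool_pos: [0.6079, 0.0723, 0.1062]
tcp_rot: [-1.112, -1.349, 1.349]
wrist_force: [-0.0, -1.1, -2.0]
width: 0.319
```

Emit:
{"method": "arm_command", "body": {
  "deltas": [
    [0,0.001,0,0],
    [0,0.001,0,0],
    [0,0,0,0]
  ]
}}

```text
time: 16.05
tool_pos: [0.6079, 0.0723, 0.1042]
tcp_rot: [-1.112, -1.349, 1.35]
wrist_force: [0.5, 0.5, -2.1]
width: 0.317
```

Emit:
{"method": "arm_command", "body": {
  "deltas": [
    [0,0.001,0,0],
    [0,0.001,0,0],
    [0,0,0,0]
  ]
}}

```text
time: 16.42
tool_pos: [0.608, 0.0722, 0.1022]
tcp_rot: [-1.112, -1.349, 1.35]
wrist_force: [0.3, -0.4, -1.6]
width: 0.315
```

Emit:
{"method": "arm_command", "body": {
  "deltas": [
    [0,0.001,0,0],
    [0,0.001,0,0],
    [0,0,0,0]
  ]
}}

```text
time: 16.8
tool_pos: [0.608, 0.0723, 0.1002]
tcp_rot: [-1.112, -1.349, 1.349]
wrist_force: [0.4, -0.2, -2.5]
width: 0.316
```

Dropping in freely: the tip should be about 6 mm below the face, with no contact force. I'll go on to the floor gently.

Emit:
{"method": "arm_command", "body": {
  "deltas": [
    [0,0.001,0,0],
    [0,0.001,0,0],
    [0,0,0,0]
  ]
}}

```text
time: 17.18
tool_pos: [0.608, 0.0723, 0.0982]
tcp_rot: [-1.112, -1.349, 1.349]
wrist_force: [1.2, -0.2, -1.5]
width: 0.313
```

```bash
python3 p.py; python3 - <<'E'
from h import *
S=cam('scene')
save('i.png',cv2.resize(S['color'][130:260,310:460],None,fx=4.5,fy=4.5,interpolation=cv2.INTER_CUBIC)[:600])
E
```

```text
t 17.175 p [0.608  0.0723 0.0982] yaw 101.01243636363827 down [-0.0001 -0.0001 -1.    ] F [ 1.2    -0.1614 -1.4972] M [-0.1383 -0.0971 -0.0234] w 0.31347354577828873 q [ 0.0776  0.2607  1.8673 -0.0001  1.0136 -1.6853]
```

View pics/i.png

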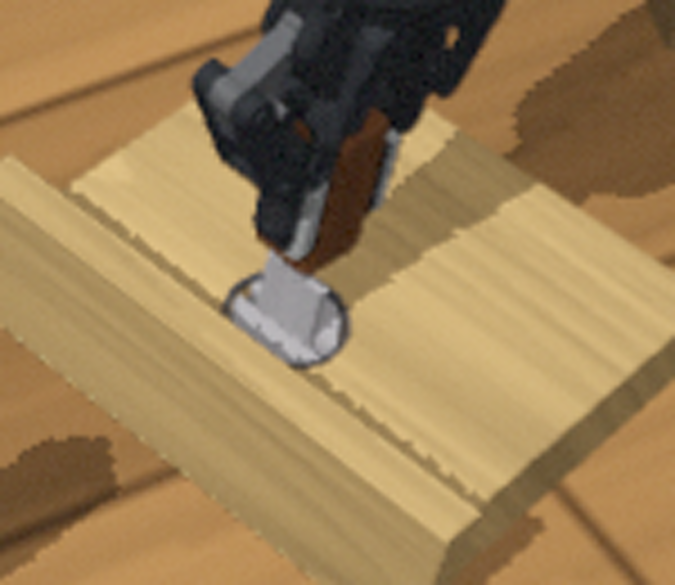

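Emit:
{"method": "arm_command", "body": {
  "deltas": [
    [0,0.0008,0,0.04],
    [0,0,0,0.06],
    [0,0,0,0.06],
    [0,0,0,0.06],
    [0,0,0,0]
  ]
}}

```text
time: 17.85
tool_pos: [0.6081, 0.0711, 0.0976]
tcp_rot: [-1.223, -1.189, 1.191]
wrist_force: [0.8, -5.1, -0.7]
width: 0.313
```

```bash
python3 p.py
```

```text
t 17.85 p [0.6081 0.0711 0.0976] yaw 88.48191387705232 down [ 0.0002 -0.002  -1.    ] F [ 0.7747 -5.1439 -0.675 ] M [-1.2819  0.0151  0.1781] w 0.3126247338686084 q [ 0.0769  0.2613  1.8677 -0.0024  1.0126 -1.4661]
```

Emit:
{"method": "arm_command", "body": {
  "deltas": [
    [-0.001,0,0,0.06],
    [0,0,0,0.06],
    [0,0,0,0.06],
    [0,0,0,0.06],
    [0,0,0,0]
  ]
}}

```text
time: 18.48
tool_pos: [0.608, 0.0706, 0.0976]
tcp_rot: [-1.324, -1.011, 1.012]
wrist_force: [-0.4, -5.3, -0.2]
width: 0.317
```

```bash
python3 p.py
```

```text
t 18.475 p [0.608  0.0706 0.0976] yaw 74.76411250168607 down [-0.     -0.0012 -1.    ] F [-0.4197 -5.3185 -0.1722] M [-1.2197  0.0334  0.0879] w 0.31669312836398994 q [ 0.0756  0.261   1.8681 -0.0014  1.0126 -1.2286]
```

Emit:
{"method": "arm_command", "body": {
  "deltas": [
    [-0.001,0,0,0.06],
    [0,0,0,0.06],
    [0,0,0,0.06],
    [0,0,0,0.06],
    [0,0,0,0]
  ]
}}

```text
time: 19.1
tool_pos: [0.6078, 0.07, 0.0976]
tcp_rot: [-1.407, -0.829, 0.829]
wrist_force: [-0.5, -4.6, 0.2]
width: 0.317
```

```bash
python3 p.py
```

```text
t 19.1 p [0.6078 0.07   0.0976] yaw 61.02699953503007 down [ 0.0001 -0.0005 -1.    ] F [-0.465  -4.5525  0.202 ] M [-1.0328  0.0689  0.0834] w 0.31741045754678837 q [ 0.0743  0.2604  1.8688 -0.0005  1.0122 -0.9905]
```

Emit:
{"method": "arm_command", "body": {
  "deltas": [
    [0,0,0,0.06],
    [0,0,0,0.06],
    [0,0,0,0.04],
    [0,0,0,0]
  ]
}}

```text
time: 19.6
tool_pos: [0.6076, 0.0699, 0.0976]
tcp_rot: [-1.453, -0.706, 0.707]
wrist_force: [-0.8, -5.3, 1.0]
width: 0.317
```

```bash
python3 p.py;  python3 - <<'E'
from h import *
S=cam('scene')
save('j.png',cv2.resize(S['color'][130:280,290:460],None,fx=4,fy=4,interpolation=cv2.INTER_CUBIC)[:600])
E
```

```text
t 19.6 p [0.6076 0.0699 0.0976] yaw 51.87062072814322 down [-0.0003 -0.0008 -1.    ] F [-0.8099 -5.3392  1.0485] M [-1.1339  0.0857  0.086 ] w 0.31717337914261917 q [ 0.0742  0.2604  1.8689 -0.0009  1.0127 -0.8306]
```

View pics/j.png

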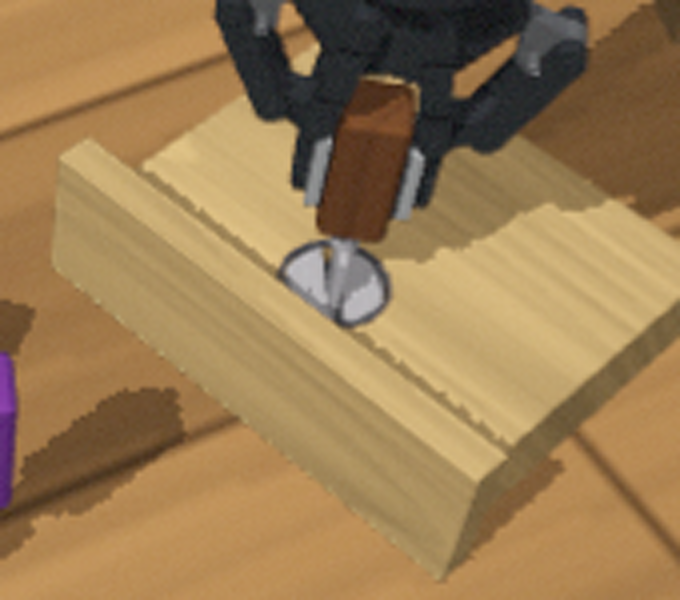

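Emit:
{"method": "arm_command", "body": {
  "deltas": [
    [-0.0008,0,-0.0006,0.04],
    [-0.0005,0,0,0.04],
    [0,0,0,0.04],
    [0,0,0,0]
  ]
}}

```text
time: 20.15
tool_pos: [0.6074, 0.0694, 0.0976]
tcp_rot: [-1.482, -0.614, 0.613]
wrist_force: [-0.5, -2.3, 1.0]
width: 0.313
```

```bash
python3 p.py
```

```text
t 20.15 p [0.6074 0.0694 0.0976] yaw 44.97687701765484 down [ 0.0002  0.0007 -1.    ] F [-0.5359 -2.3491  1.0198] M [-0.5246 -0.0003  0.1055] w 0.31340689080011563 q [ 0.0726  0.2596  1.87    0.0008  1.0118 -0.7129]
```

Emit:
{"method": "arm_command", "body": {
  "deltas": [
    [-0.0005,0,0,0.04],
    [0,0,0,0.04],
    [0,0,0,0.04],
    [0,0,0,0]
  ]
}}

```text
time: 20.65
tool_pos: [0.6073, 0.0691, 0.0976]
tcp_rot: [-1.507, -0.521, 0.52]
wrist_force: [1.1, -1.1, 0.4]
width: 0.314
```

```bash
python3 p.py
```

```text
t 20.65 p [0.6073 0.0691 0.0976] yaw 38.100827205028665 down [ 0.0006  0.0009 -1.    ] F [ 1.0505 -1.1344  0.3554] M [-0.2504 -0.107   0.1643] w 0.314219506944549 q [ 0.0721  0.259   1.8707  0.001   1.0113 -0.5934]
```

Emit:
{"method": "arm_command", "body": {
  "deltas": [
    [-0.0003,0,0.0003,0.04],
    [0,0,0,0.04],
    [0,0,0,0.02],
    [0,0,0,0]
  ]
}}

```text
time: 21.15
tool_pos: [0.607, 0.069, 0.0977]
tcp_rot: [-1.525, -0.443, 0.441]
wrist_force: [1.2, 0.2, -0.2]
width: 0.312
```

```bash
python3 p.py
```

```text
t 21.15 p [0.607  0.069  0.0977] yaw 32.318181620493924 down [ 0.001   0.0006 -1.    ] F [ 1.1961  0.1761 -0.2449] M [-0.0752 -0.4306  0.3341] w 0.311889257489516 q [ 0.0721  0.2583  1.8715  0.0007  1.0107 -0.4923]
```

Emit:
{"method": "arm_command", "body": {
  "deltas": [
    [-0.0003,0,0.0003,0.04],
    [0,0,0,0.04],
    [0,0,0,0]
  ]
}}

```text
time: 21.52
tool_pos: [0.6068, 0.0689, 0.0977]
tcp_rot: [-1.537, -0.381, 0.378]
wrist_force: [2.9, 0.1, -0.8]
width: 0.317
```

```bash
python3 p.py
```

```text
t 21.525 p [0.6068 0.0689 0.0977] yaw 27.733879767618948 down [ 0.0014  0.0004 -1.    ] F [ 2.8606  0.1336 -0.8101] M [-0.0885 -0.6761  0.2443] w 0.3169336674308525 q [ 0.0722  0.2577  1.8723  0.0004  1.0102 -0.4121]
```

Emit:
{"method": "arm_command", "body": {
  "deltas": [
    [0.0003,0,0,0.03],
    [0,0,0,0.03],
    [0,0,0,0]
  ]
}}

```text
time: 21.9
tool_pos: [0.6068, 0.0689, 0.0977]
tcp_rot: [-1.545, -0.332, 0.331]
wrist_force: [3.5, 0.1, -1.7]
width: 0.313
```

```bash
python3 p.py
```

```text
t 21.9 p [0.6068 0.0689 0.0977] yaw 24.225990669957227 down [ 0.0007  0.0001 -1.    ] F [ 3.506   0.0594 -1.6722] M [-0.1571 -0.7273  0.3119] w 0.31316521256422386 q [ 0.0723  0.258   1.8718  0.      1.0111 -0.3505]
```

Emit:
{"method": "arm_command", "body": {
  "deltas": [
    [0,0,0,0.03],
    [0,0,0,0.03],
    [0,0,0,0]
  ]
}}

```text
time: 22.28
tool_pos: [0.6067, 0.0689, 0.0977]
tcp_rot: [-1.552, -0.285, 0.284]
wrist_force: [3.4, 0.6, -0.3]
width: 0.317
```

```bash
python3 p.py;  python3 - <<'E'
from h import *
S=cam('scene')
save('k.png',cv2.resize(S['color'][150:280,290:440],None,fx=4.5,fy=4.5,interpolation=cv2.INTER_CUBIC)[:600])
E
```

```text
t 22.275 p [0.6067 0.0689 0.0977] yaw 20.782743813569898 down [ 0.0006 -0.     -1.    ] F [ 3.4102  0.575  -0.3187] M [-0.1504 -0.8094  0.3703] w 0.31670220011017675 q [ 0.0723  0.258   1.8719 -0.0001  1.0111 -0.2904]
```

View pics/k.png

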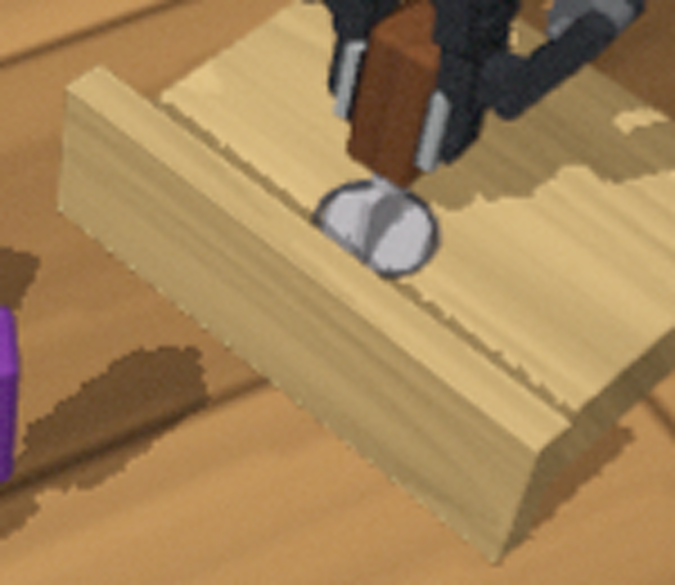

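```bash
cat > gap.py <<'E'
from h import *
import sys
# track panel patch between i.png (post-push) and current raw
S=cam('scene'); 
np.set_printoptions(precision=3,suppress=True)
cur=cv2.cvtColor(cv2.resize(S['color'][130:260,310:460],None,fx=4.5,fy=4.5,interpolation=cv2.INTER_CUBIC)[:600],cv2.COLOR_RGB2GRAY)
ref=cv2.cvtColor(cv2.imread('pics/i.png'),cv2.COLOR_BGR2GRAY)
def ecc(x0,x1,y0,y1,W=None):
    m=np.zeros_like(ref);
    if W is None: m[y0:y1,x0:x1]=255
    else: cv2.fillPoly(m,[np.array(W)],255)
    w=np.eye(2,3,dtype=np.float32)
    cc,w=cv2.findTransformECC(ref,cur,w,cv2.MOTION_TRANSLATION,(3,200,1e-6),m,5); return cc,w[:,2]/4.5
print('panel front incl edge',ecc(0,0,0,0,[(0,200),(0,360),(250,570),(420,580),(420,530),(30,195)]))
print('panel top',ecc(0,0,0,0,[(0,150),(230,330),(480,505),(440,560),(0,220)]))
print('board right',ecc(0,0,0,0,[(420,300),(600,220),(670,260),(670,350),(500,480)]))
R=S['R']
P=np.array([[.6242,.004,.03],[.6242-.264*.002,.004+.965*.002,.03]]);print('2mm =',np.diff(proj(S,P),axis=0))
E
python3 gap.py
```

```text
panel front incl edge (0.9883601283678947, array([ 0.017, -0.026], dtype=float32))
panel top (0.9962392522768778, array([ 0.021, -0.008], dtype=float32))
board right (0.14524551682169284, array([0.657, 1.221], dtype=float32))
2mm = [[ 0.849 -0.662]]
```

```bash
python3 - <<'E'
from h import *
S=cam('scene');np.save('raw_k.npy',S['color'])
a=cv2.imread('pics/i.png');k=cv2.resize(S['color'][130:260,310:460],None,fx=4.5,fy=4.5,interpolation=cv2.INTER_CUBIC)[:600][:,:,::-1]
v=np.vstack([a[200:500,0:480],k[200:500,0:480]]);cv2.imwrite('pics/l.png',v)
save('l2.png',cv2.resize(S['color'][170:220,350:400],None,fx=12,fy=12,interpolation=cv2.INTER_CUBIC))
E
```

```text
(no output)
```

View pics/l.png

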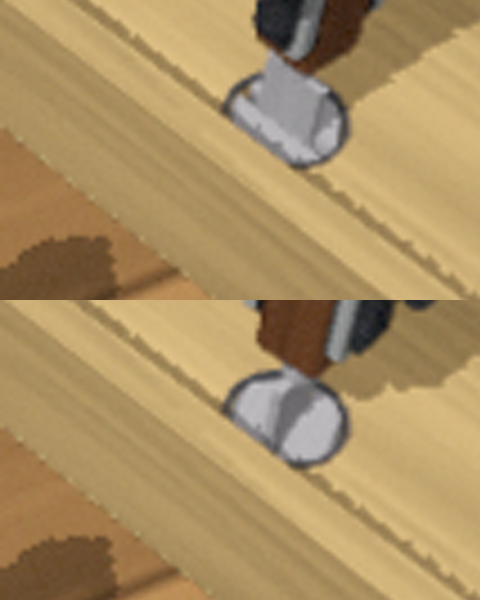

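View pics/l2.png

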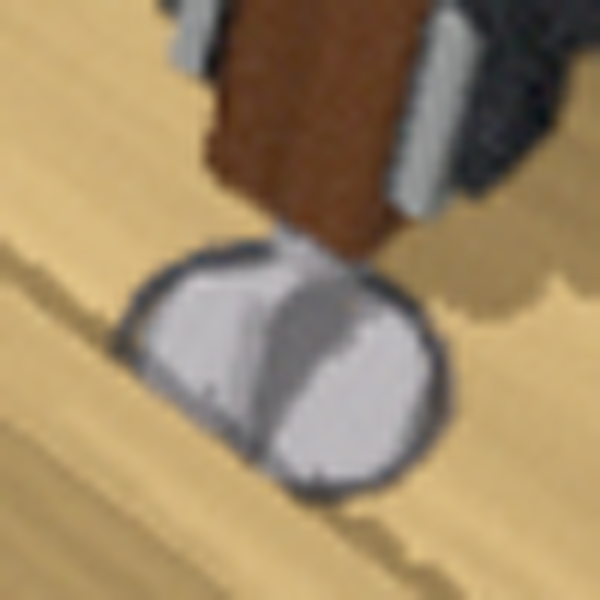

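Emit:
{"method": "arm_command", "body": {
  "deltas": [
    [0,0,0,0.03],
    [0,0,0,0.03],
    [0,0,0,0]
  ]
}}

```text
time: 22.8
tool_pos: [0.6065, 0.0689, 0.0976]
tcp_rot: [-1.558, -0.237, 0.237]
wrist_force: [3.7, -1.8, 0.6]
width: 0.313
```

```bash
python3 p.py; python3 gap.py
```

```text
t 22.8 p [0.6065 0.0689 0.0976] yaw 17.325721834417283 down [ 0.0002  0.     -1.    ] F [ 3.7002 -1.764   0.5695] M [-0.1404 -0.7972  0.3298] w 0.3131103014811635 q [ 0.0722  0.258   1.872  -0.      1.0115 -0.2301]
panel front incl edge (0.9800511069320236, array([ 0.058, -0.051], dtype=float32))
panel top (0.9941973815670098, array([ 0.251, -0.154], dtype=float32))
board right (0.12603972632781119, array([0.35 , 1.426], dtype=float32))
2mm = [[ 0.849 -0.662]]
```

Emit:
{"method": "arm_command", "body": {
  "deltas": [
    [0,0,0,0.03],
    [0,0,0,0.03],
    [0,0,0,0]
  ]
}}

```text
time: 23.22
tool_pos: [0.6065, 0.0688, 0.0976]
tcp_rot: [-1.562, -0.191, 0.19]
wrist_force: [4.0, -0.2, 1.2]
width: 0.319
```

```bash
python3 p.py; python3 gap.py
```

```text
t 23.225 p [0.6065 0.0688 0.0976] yaw 13.90136056076451 down [ 0.0002 -0.0001 -1.    ] F [ 3.9645 -0.247   1.1755] M [-0.2795 -0.7143  0.3581] w 0.3189466863614307 q [ 0.0723  0.258   1.872  -0.0001  1.0115 -0.1703]
panel front incl edge (0.9799076543640709, array([ 0.236, -0.101], dtype=float32))
panel top (0.9941319038095358, array([ 0.219, -0.199], dtype=float32))
board right (0.1484044218369245, array([0.3  , 1.841], dtype=float32))
2mm = [[ 0.849 -0.662]]
```

Emit:
{"method": "arm_command", "body": {
  "deltas": [
    [0,0,0,0.03],
    [0,0,0,0.03],
    [0,0,0,0]
  ]
}}

```text
time: 23.65
tool_pos: [0.6063, 0.0688, 0.0976]
tcp_rot: [-1.566, -0.143, 0.143]
wrist_force: [2.1, -0.9, 2.2]
width: 0.315
```

```bash
python3 p.py; python3 gap.py
```

```text
t 23.65 p [0.6063 0.0688 0.0976] yaw 10.43899310035157 down [-0.0003 -0.     -1.    ] F [ 2.0629 -0.9394  2.25  ] M [-0.3297 -0.5209  0.1702] w 0.3150010862928091 q [ 0.0722  0.2579  1.8721 -0.      1.0119 -0.11  ]
panel front incl edge (0.9851949677637306, array([ 0.719, -0.184], dtype=float32))
panel top (0.9952860477795532, array([ 0.503, -0.439], dtype=float32))
board right (0.0650431837470238, array([3.763, 1.768], dtype=float32))
2mm = [[ 0.849 -0.662]]
```

Emit:
{"method": "arm_command", "body": {
  "deltas": [
    [0,0,0,0.03],
    [0,0,0,0.03],
    [0,0,0,0]
  ]
}}

```text
time: 24.08
tool_pos: [0.6063, 0.0688, 0.0976]
tcp_rot: [-1.569, -0.096, 0.097]
wrist_force: [1.6, -1.7, 4.8]
width: 0.317
```

```bash
python3 p.py; python3 gap.py
```

```text
t 24.075 p [0.6063 0.0688 0.0976] yaw 7.025207801702331 down [-0.0003 -0.0001 -1.    ] F [ 1.6095 -1.723   4.7761] M [-0.3608 -0.2659  0.2411] w 0.3174126078099989 q [ 0.0723  0.2579  1.8722 -0.0001  1.0118 -0.0503]
panel front incl edge (0.9809100399180721, array([ 0.709, -0.29 ], dtype=float32))
panel top (0.9954399912149875, array([ 0.715, -0.38 ], dtype=float32))Traceback (most recent call last):
  File "gap.py", line 16, in <module>
    print('board right',ecc(0,0,0,0,[(420,300),(600,220),(670,260),(670,350),(500,480)]))
                        ~~~^^^^^^^^^^^^^^^^^^^^^^^^^^^^^^^^^^^^^^^^^^^^^^^^^^^^^^^^^^^^^
  File "gap.py", line 13, in ecc
    cc,w=cv2.findTransformECC(ref,cur,w,cv2.MOTION_TRANSLATION,(3,200,1e-6),m,5); return cc,w[:,2]/4.5
         ~~~~~~~~~~~~~~~~~~~~^^^^^^^^^^^^^^^^^^^^^^^^^^^^^^^^^^^^^^^^^^^^^^^^^^^
cv2.error: OpenCV(4.12.0) /io/opencv/modules/video/src/ecc.cpp:589: error: (-7:Iterations do not converge) The algorithm stopped before its convergence. The correlation is going to be minimized. Images may be uncorrelated or non-overlapped in function 'findTransformECC'
```

```bash
sed -i '/board right/d;/^P=/d' gap.py; cat >> gap.py <<'E'
v=np.array([.849,-.662])
for W in ([(0,200),(0,360),(250,570),(420,580),(420,530),(30,195)],[(0,150),(230,330),(480,505),(440,560),(0,220)],[(0,200),(0,380),(250,580),(420,580),(480,505),(230,330),(0,150)]):
    cc,d=ecc(0,0,0,0,W);print('mm',d@v/(v@v)*2)
E
python3 gap.py
```

```text
panel front incl edge (0.980913634213565, array([ 0.689, -0.289], dtype=float32))
panel top (0.9945482897587907, array([ 0.618, -0.468], dtype=float32))
mm 1.3398386534011089
mm 1.4389281660452469
mm 1.3982867410236035
```

Emit:
{"method": "arm_command", "body": {
  "deltas": [
    [0,-0.0003,0,0.03],
    [0,0,0,0.02],
    [0,0,0,0]
  ]
}}

```text
time: 24.55
tool_pos: [0.6062, 0.0689, 0.0976]
tcp_rot: [-1.57, -0.057, 0.058]
wrist_force: [1.5, -1.0, 2.2]
width: 0.316
```

```bash
python3 p.py; python3 gap.py
```

```text
t 24.55 p [0.6062 0.0689 0.0976] yaw 4.171524607226782 down [-0.0005 -0.0001 -1.    ] F [ 1.5221 -0.9792  2.2213] M [-0.335  -0.2589  0.3382] w 0.31623630326767466 q [ 0.0723  0.2579  1.8721 -0.0001  1.012  -0.0005]
panel front incl edge (0.9802757268790353, array([ 0.704, -0.293], dtype=float32))
panel top (0.9946920419018032, array([ 0.611, -0.468], dtype=float32))
mm 1.3659120243181895
mm 1.4298670797178237
mm 1.411294523465845
```

Emit:
{"method": "arm_command", "body": {
  "deltas": [
    [0,0,0,0.02],
    [0,0,0,0.02],
    [0,0,0,0]
  ]
}}

```text
time: 24.98
tool_pos: [0.6062, 0.0688, 0.0976]
tcp_rot: [-1.571, -0.025, 0.026]
wrist_force: [0.2, -1.9, 2.2]
width: 0.314
```

```bash
python3 p.py; python3 gap.py;python3 - <<'E'
from h import *
S=cam('scene');save('n.png',cv2.resize(S['color'][160:250,290:420],None,fx=6,fy=6,interpolation=cv2.INTER_CUBIC))
E
```

```text
t 24.975 p [0.6062 0.0688 0.0976] yaw 1.8679306434537757 down [-0.0006 -0.0001 -1.    ] F [ 0.1839 -1.9244  2.1898] M [-0.4093 -0.1769  0.3224] w 0.31373787251294655 q [ 0.0723  0.2579  1.8722 -0.      1.0121  0.0397]
panel front incl edge (0.9782931944342322, array([ 0.517, -0.507], dtype=float32))
panel top (0.9952849635347422, array([ 0.751, -0.421], dtype=float32))
mm 1.3360199650934865
mm 1.5809828579842105
mm 1.448801711334539
```

View pics/n.png

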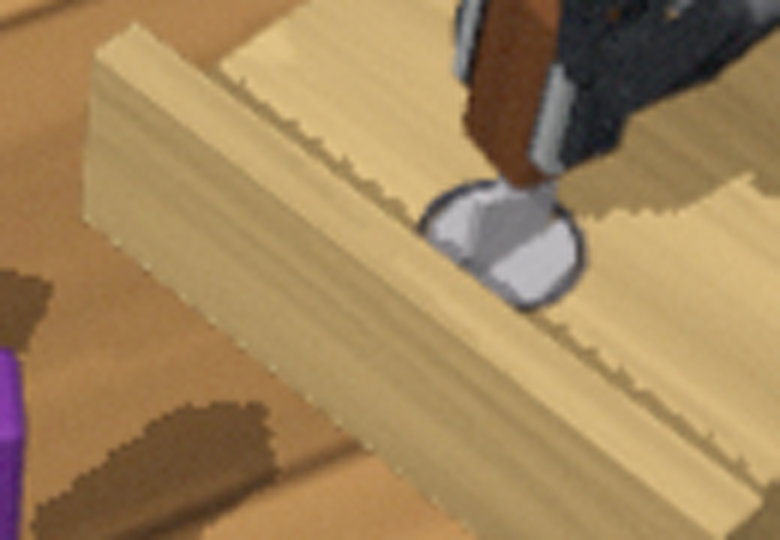

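Emit:
{"method": "arm_command", "body": {
  "deltas": [
    [0,0,0,0.02],
    [0,0,0,0.02],
    [0,0,0,0]
  ]
}}

```text
time: 25.45
tool_pos: [0.6062, 0.0689, 0.0976]
tcp_rot: [-1.571, 0.006, -0.005]
wrist_force: [-0.7, -2.1, 1.0]
width: 0.314
```

```bash
python3 p.py; python3 gap.py
```

```text
t 25.45 p [0.6062 0.0689 0.0976] yaw -0.41569118433722074 down [-0.0006 -0.0001 -1.    ] F [-0.7101 -2.1359  1.0303] M [-0.421  -0.0716  0.3367] w 0.3142259177924086 q [ 0.0723  0.2578  1.8722 -0.      1.0122  0.0796]
panel front incl edge (0.9788308801963833, array([ 0.548, -0.495], dtype=float32))
panel top (0.9952892989552978, array([ 0.627, -0.641], dtype=float32))
mm 1.3687844716816937
mm 1.651527161879175
mm 1.5168699155479304
```

Emit:
{"method": "arm_command", "body": {
  "deltas": [
    [0,0,0,0.02],
    [0,0,0,0.02],
    [0,0,0,0]
  ]
}}

```text
time: 25.88
tool_pos: [0.6061, 0.0689, 0.0976]
tcp_rot: [-1.571, 0.038, -0.037]
wrist_force: [-1.0, -2.8, 2.0]
width: 0.317
```

```bash
python3 p.py; python3 gap.py
```

```text
t 25.875 p [0.6061 0.0689 0.0976] yaw -2.7166341264665426 down [-0.0008 -0.     -1.    ] F [-1.0178 -2.8342  2.0214] M [-0.4537  0.1442  0.3666] w 0.3168957338918357 q [0.0723 0.2578 1.8722 0.     1.0123 0.1197]
panel front incl edge (0.9717661076609082, array([ 0.847, -0.347], dtype=float32))
panel top (0.9948575743018526, array([ 0.704, -0.673], dtype=float32))
mm 1.638185080198185
mm 1.8007530177120235
mm 1.812695504711808
```

Emit:
{"method": "arm_command", "body": {
  "deltas": [
    [0,0,0,0.02],
    [0,0,0,0.02],
    [0,0,0,0]
  ]
}}

```text
time: 26.3
tool_pos: [0.6061, 0.0689, 0.0976]
tcp_rot: [-1.57, 0.069, -0.068]
wrist_force: [-2.1, -1.6, 2.0]
width: 0.315
```

```bash
python3 p.py; python3 gap.py
```

```text
t 26.3 p [0.6061 0.0689 0.0976] yaw -5.003565076976297 down [-0.0008  0.     -1.    ] F [-2.1192 -1.6049  1.9835] M [-0.4687  0.3454  0.3179] w 0.314696597818526 q [0.0723 0.2578 1.8722 0.0001 1.0124 0.1596]
panel front incl edge (0.9706461554069056, array([ 0.86 , -0.408], dtype=float32))
panel top (0.9940737982457417, array([ 0.955, -0.5  ], dtype=float32))
mm 1.7262038414049485
mm 1.9710722927314697
mm 1.8621976473216577
```

Emit:
{"method": "arm_command", "body": {
  "deltas": [
    [0,0,0,0.02],
    [0,0,0,0.02],
    [0,0,0,0]
  ]
}}

```text
time: 26.72
tool_pos: [0.606, 0.0689, 0.0976]
tcp_rot: [-1.569, 0.101, -0.099]
wrist_force: [-3.6, -0.8, 2.4]
width: 0.319
```

```bash
python3 p.py; python3 gap.py
```

```text
t 26.725 p [0.606  0.0689 0.0976] yaw -7.303417516660902 down [-0.001  0.    -1.   ] F [-3.604  -0.7693  2.36  ] M [-0.4395  0.6483  0.2567] w 0.3190392873167288 q [0.0723 0.2578 1.8723 0.0001 1.0125 0.1997]
panel front incl edge (0.9702592815846667, array([ 0.931, -0.508], dtype=float32))
panel top (0.9950415491049632, array([ 0.999, -0.598], dtype=float32))
mm 1.9452664821790917
mm 2.146339450239134
mm 2.0156540636227245
```

Emit:
{"method": "arm_command", "body": {
  "deltas": [
    [0,0,0,0.02],
    [0,0,0,0.02],
    [0,0,0,0]
  ]
}}

```text
time: 27.15
tool_pos: [0.606, 0.0689, 0.0976]
tcp_rot: [-1.567, 0.132, -0.131]
wrist_force: [-4.2, -1.3, 2.0]
width: 0.317
```

```bash
python3 p.py; python3 gap.py
```

```text
t 27.15 p [0.606  0.0689 0.0976] yaw -9.585600309062128 down [-0.001 -0.    -1.   ] F [-4.1817 -1.2711  1.9535] M [-0.4111  0.976   0.2427] w 0.31673460875002085 q [0.0723 0.2578 1.8723 0.0001 1.0126 0.2396]
panel front incl edge (0.9697342857100045, array([ 0.893, -0.538], dtype=float32))
panel top (0.9943713661752132, array([ 1.056, -0.588], dtype=float32))
mm 1.9234022343301018
mm 2.2188526914647646
mm 1.998921430905612
```

Emit:
{"method": "arm_command", "body": {
  "deltas": [
    [0,0,0,0.02],
    [0,0,0,0.02],
    [0,0,0,0]
  ]
}}

```text
time: 27.58
tool_pos: [0.606, 0.0689, 0.0976]
tcp_rot: [-1.565, 0.164, -0.162]
wrist_force: [-3.9, -1.4, 2.5]
width: 0.313
```

```bash
python3 p.py; python3 gap.py
```

```text
t 27.575 p [0.606  0.0689 0.0976] yaw -11.908490893287553 down [-0.001  0.    -1.   ] F [-3.9024 -1.4142  2.5088] M [-0.3517  1.0943  0.3083] w 0.3134932717902359 q [0.0724 0.2578 1.8723 0.0001 1.0125 0.2801]
panel front incl edge (0.9693090017668846, array([ 0.895, -0.543], dtype=float32))
panel top (0.9944417849467404, array([ 0.845, -0.714], dtype=float32))
mm 1.931494521954026
mm 2.053380723728974
mm 2.0042249329879227
```

Emit:
{"method": "arm_command", "body": {
  "deltas": [
    [0,0,0,0.02],
    [0,0,0,0.02],
    [0,0,0,0],
    [0,0,0,0]
  ]
}}

```text
time: 28.12
tool_pos: [0.606, 0.0689, 0.0976]
tcp_rot: [-1.562, 0.195, -0.194]
wrist_force: [-5.2, -2.0, 3.0]
width: 0.317
```

```bash
python3 p.py; python3 gap.py
```

```text
t 28.125 p [0.606  0.0689 0.0976] yaw -14.186592297159208 down [-0.0011  0.     -1.    ] F [-5.1537 -1.9996  2.9972] M [-0.3147  1.1717  0.3737] w 0.3166791247631423 q [0.0724 0.2578 1.8723 0.0001 1.0126 0.3199]
panel front incl edge (0.9690035021093819, array([ 0.931, -0.515], dtype=float32))
panel top (0.9944539621901223, array([ 0.842, -0.714], dtype=float32))
mm 1.9522119200647376
mm 2.0495430423853134
mm 2.0186101368101625
```

Emit:
{"method": "arm_command", "body": {
  "deltas": [
    [-0.0005,0,0,-0.03],
    [0,0,0,-0.03],
    [0,0,0,0],
    [0,-0.003,0,0],
    [0,-0.006,0,0],
    [0,-0.01,0,0],
    [0,-0.03,0,0],
    [0,-0.04,0,0],
    [0,-0.04,0,0],
    [0,-0.02,0,0],
    [0,0,0,0]
  ]
}}

```text
time: 29.55
tool_pos: [0.6075, 0.0692, 0.2494]
tcp_rot: [-1.565, 0.143, -0.151]
wrist_force: [-0.4, -0.1, -1.8]
width: 0.317
```

```bash
python3 p.py .6121 -.2419 .24; python3 gap.py; python3 - <<'E'
from h import *
S=cam('scene');save('o.png',cv2.resize(S['color'][60:250,290:450],None,fx=3.5,fy=3.1,interpolation=cv2.INTER_CUBIC))
E
```

```text
t 29.55 p [0.6075 0.0692 0.2494] yaw -10.715734546390024 down [ 0.0054  0.0005 -1.    ] F [-0.3755 -0.0514 -1.769 ] M [ 0.0156 -0.0717 -0.0211] w 0.3174753612147261 q [0.0726 0.1306 1.7285 0.0001 1.2772 0.2596]
delta tool [ 0.0623  0.0093 -0.3048]
panel front incl edge (0.9695592522899976, array([ 0.882, -0.546], dtype=float32))
panel top (0.9943066707547663, array([ 0.849, -0.716], dtype=float32))
mm 1.9156277800682766
mm 2.061584697583824
mm 2.012848564229967
```

View pics/o.png

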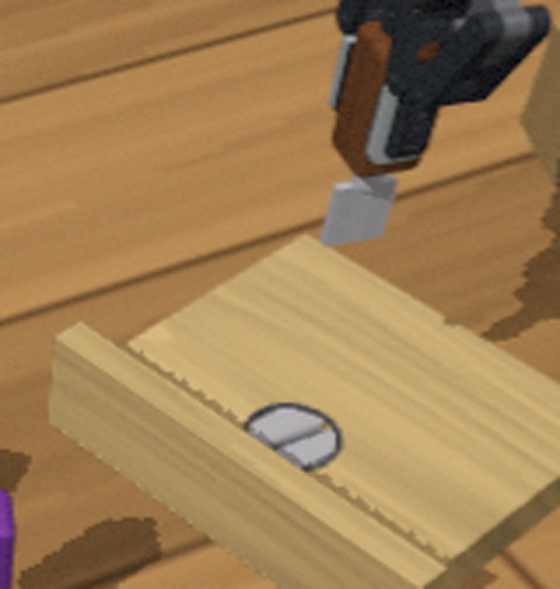

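Emit:
{"method": "arm_command", "body": {
  "deltas": [
    [0.0104,0,-0.0508,0],
    [0.0104,0,-0.0508,0],
    [0.0104,0,-0.0508,0],
    [0.0104,0,-0.0508,0],
    [0.0104,0,-0.0508,0],
    [0.0104,0,-0.0508,0],
    [0,0,0,-0.184],
    [0,0,0,-0.184],
    [0,0,0,-0.184],
    [0,0,0,-0.184],
    [0,0,0,-0.184],
    [0,0,0,-0.184],
    [0,0,0,-0.184],
    [0,0,0,-0.183],
    [0,0.04,0,0],
    [0,0.05,0,0],
    [0,0,0,0],
    [0,0,0,0]
  ]
}}

```text
time: 31.9
tool_pos: [0.6106, -0.242, 0.1566]
tcp_rot: [-1.33, -0.995, 0.996]
wrist_force: [0.3, 0.3, -2.0]
width: 0.312
```

```bash
python3 p.py .6121 -.2419 .1; python3 - <<'E'
from h import *
S=cam('scene');np.save('raw_q.npy',S['color']);save('q.png',cv2.resize(S['color'][190:320,90:240],None,fx=5,fy=4.5*5/4.5,interpolation=cv2.INTER_CUBIC)[:600])
p=sensors.read_state()['tool_pos'];print(proj(S,[p-[0,0,.062],[.6104,-.2412,.045]]))
E
```

```text
t 31.9 p [ 0.6106 -0.242   0.1566] yaw 73.56868346740094 down [-0.0009  0.0004 -1.    ] F [ 0.35    0.3145 -2.0366] M [-0.0034  0.0146 -0.0144] w 0.3118922933247146 q [-0.4154  0.2839  1.7203  0.      1.1385 -1.6994]
delta tool [ 0.0006  0.0566 -0.0015]
[[190.79110622 256.12741001]
 [195.51790545 275.0222209 ]]
```

View pics/q.png

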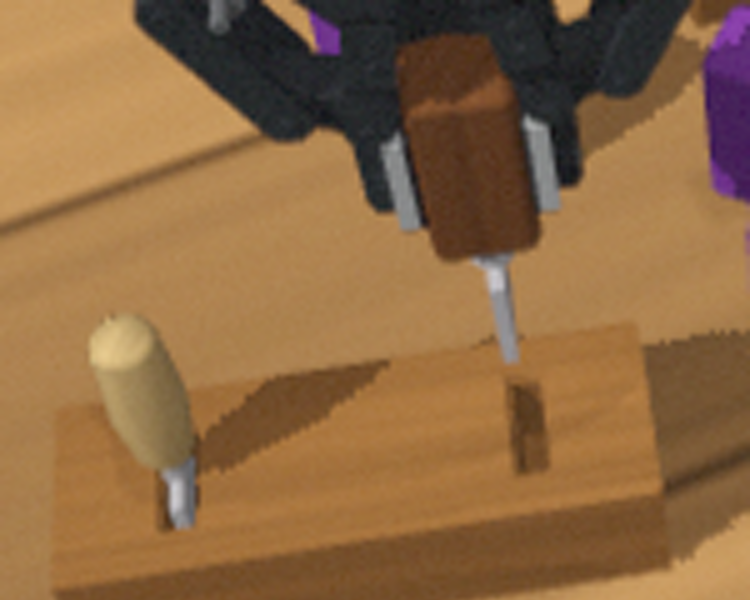

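```bash
python3 - <<'E'
from h import *
S=cam('scene')
p=sensors.read_state()['tool_pos'];z=p[2]-.062
n=np.array([np.cos(np.radians(-16.4)),np.sin(np.radians(-16.4))])
t=plane(S,[(90+511/5,190+361/5)],z)[0,:2];print('near corner',t,'mid',t-.013*n,'tcp',p,z)
sl=plane(S,[(90+a/5,190+b/5) for a,b in((506,382),(539,379),(548,468),(516,474))],.045);print(sl,sl.mean(0))
e=sl.mean(0)[:2]-(t-.013*n);m=np.array([-n[1],n[0]]);print('err along slot',e@n,'across',e@m)
E
```

```text
near corner [ 0.62245753 -0.24454363] mid [ 0.60998645 -0.24087319] tcp [ 0.61216762 -0.2427951   0.15925594] 0.09725593809373129
[[ 0.59369538 -0.24144478  0.045     ]
 [ 0.59704535 -0.23240595  0.045     ]
 [ 0.62648057 -0.2412372   0.045     ]
 [ 0.62424093 -0.25014308  0.045     ]] [ 0.61036556 -0.24130775  0.045     ]
err along slot 0.00048638219568016185 across -0.0003098422872011461
```

Emit:
{"method": "arm_command", "body": {
  "deltas": [
    [0,0.015,0,0],
    [0,0.015,0,0],
    [0,0.008,0,0],
    [0,0.004,0,0],
    [0,0.004,0,0],
    [0,0.004,0,0],
    [0,0,0,0]
  ]
}}

```text
time: 32.88
tool_pos: [0.6105, -0.242, 0.1065]
tcp_rot: [-1.331, -0.995, 0.996]
wrist_force: [-0.5, -0.5, -1.6]
width: 0.314
```

Emit:
{"method": "arm_command", "body": {
  "deltas": [
    [0,0.004,0,0],
    [0,0.004,0,0],
    [0,0.003,0,0],
    [0,0.003,0,0],
    [0,0,0,0]
  ]
}}

```text
time: 33.5
tool_pos: [0.6104, -0.242, 0.0923]
tcp_rot: [-1.331, -0.995, 0.996]
wrist_force: [0.8, -0.5, -2.2]
width: 0.319
```

Emit:
{"method": "arm_command", "body": {
  "deltas": [
    [0,0.004,0,0],
    [0,0.004,0,0],
    [0,0.003,0,0],
    [0,0.002,0,0],
    [0,0,0,0]
  ]
}}

```text
time: 34.12
tool_pos: [0.6104, -0.242, 0.0795]
tcp_rot: [-1.331, -0.995, 0.995]
wrist_force: [0.7, 0.9, -1.7]
width: 0.318
```

Emit:
{"method": "arm_command", "body": {
  "deltas": [
    [0,0.001,0,0],
    [0,0.001,0,0],
    [0,0,0,0]
  ]
}}

```text
time: 34.5
tool_pos: [0.6106, -0.2421, 0.0777]
tcp_rot: [-1.331, -0.995, 0.995]
wrist_force: [-0.4, 0.0, -2.4]
width: 0.318
```

Tip is about 16 mm up, so essentially on the floor. Releasing gradually, then opening wide.

Emit:
{"method": "arm_command", "body": {
  "deltas": [
    [0,0.0005,0,0],
    [0,0,0,0],
    [0,0,0,0]
  ],
  "fingers": 0.034,
  "newtons": 30
}}

```text
time: 34.88
tool_pos: [0.6108, -0.2421, 0.0776]
tcp_rot: [-1.332, -0.996, 0.995]
wrist_force: [1.1, -0.1, 0.7]
width: 0.4
```

Emit:
{"method": "arm_command", "body": {
  "deltas": [
    [0,0,0,0],
    [0,0,0,0],
    [0,0,0,0],
    [0,0,0,0]
  ],
  "fingers": 0.075
}}

```text
time: 35.38
tool_pos: [0.6106, -0.2421, 0.0773]
tcp_rot: [-1.331, -0.995, 0.995]
wrist_force: [0.1, -0.1, 0.0]
width: 0.882
```

Emit:
{"method": "arm_command", "body": {
  "deltas": [
    [0,-0.01,0,0],
    [0,-0.03,0,0],
    [0,-0.05,0,0],
    [0,-0.05,0,0],
    [0,-0.05,0,0],
    [0,-0.04,0,0],
    [0,0,0,0]
  ]
}}

```text
time: 36.25
tool_pos: [0.6128, -0.2431, 0.314]
tcp_rot: [-1.341, -1.001, 0.992]
wrist_force: [0.8, -0.2, 0.3]
width: 0.88
```

```bash
python3 p.py; python3 gap.py; python3 - <<'E'
from h import *
S=cam('scene');save('s.png',S['color'][100:,60:480]);c=cam('top');save('t.png',c['color'])
save('s2.png',cv2.resize(S['color'][220:330,90:240],None,fx=5,fy=5,interpolation=2))
E
```

```text
t 36.25 p [ 0.6128 -0.2431  0.314 ] yaw 73.5707560217739 down [ 0.0096 -0.0043 -0.9999] F [ 0.7691 -0.2169  0.2632] M [-0.0561 -0.0241  0.0556] w 0.8800675860404565 q [-0.4154  0.1899  1.5433 -0.      1.3978 -1.6994]
panel front incl edge (0.7610250636530154, array([3.067, 0.777], dtype=float32))
panel top (0.7344869444419223, array([1.579, 0.093], dtype=float32))
mm 3.605299898718145
mm 2.2071100290693737
mm 2.8998491732791525
```

View pics/s.png

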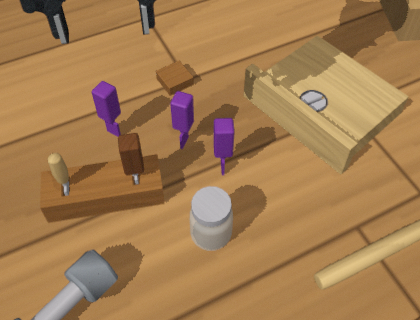

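View pics/s2.png

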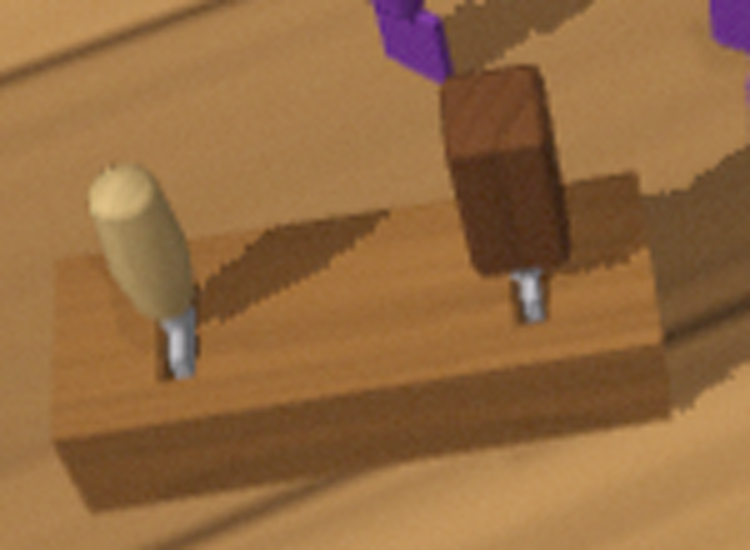

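Emit:
{"method": "arm_command", "body": {
  "deltas": [
    [-0.04,-0.01,0,0],
    [-0.05,0,0,0],
    [-0.05,0,0,0],
    [-0.03,0,0,0],
    [0,0,0,0],
    [0,0,0,0],
    [0,0,0,0]
  ]
}}

```text
time: 37.28
tool_pos: [0.5628, -0.4038, 0.3166]
tcp_rot: [-1.329, -0.996, 0.996]
wrist_force: [-0.7, -0.2, -1.0]
width: 0.88
```

```bash
python3 p.py; python3 gap.py; python3 - <<'E'
from h import *
S=cam('scene');save('u.png',cv2.resize(S['color'][150:280,290:440],None,fx=4.5,fy=4.5,interpolation=2))
E
```

```text
t 37.275 p [ 0.5628 -0.4038  0.3166] yaw 73.64402744574716 down [-0.0008  0.0011 -1.    ] F [-0.7492 -0.1701 -0.9633] M [ 0.0018 -0.0099 -0.0117] w 0.8795916345971913 q [-0.6585  0.2616  1.4521  0.0004  1.4291 -1.9439]
panel front incl edge (0.9704775805442137, array([ 0.916, -0.517], dtype=float32))
panel top (0.9945781348266273, array([ 0.853, -0.706], dtype=float32))
mm 1.931924793492934
mm 2.0549832394045024
mm 2.0071380984626894
```

View pics/u.png

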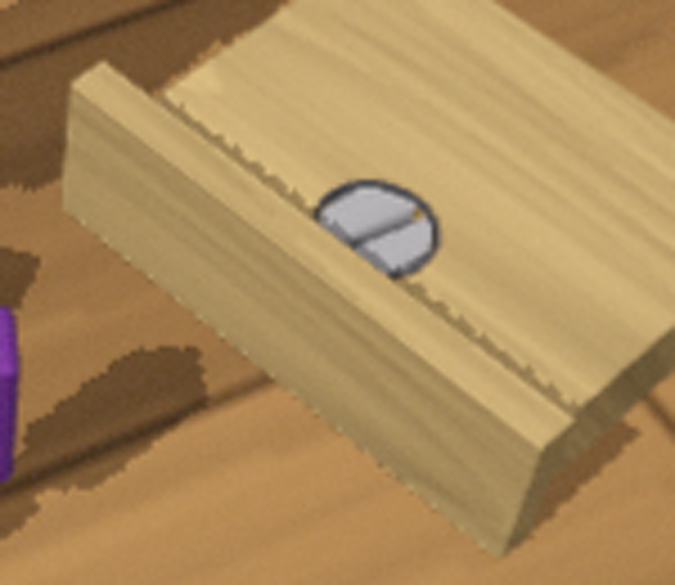

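The panel stays shut by the cam alone: it has travelled 2.0 mm from the strip. The screwdriver stands upright in its slot and the arm is clear of everything, so I'm handing in.

```bash
python3 -c "
from h import *
print(job.finish_job())"
```

```text
the job is handed in; nothing more can be done
None
```

The job is done and handed in at about 37 s of the 72 s allowed; no verdict was reported.

**What I did:** I pushed the panel by hand until it stalled on the rubber strip, peaking at about 16 N. I then took the square dark screwdriver from the stand and seated it about 8 mm deep in the cam slot. I turned the tool about 2.0 rad clockwise, roughly 0.1 rad of which was blade play. I stopped about 0.12 rad after the panel quit moving, at 0.37 N m and rising. The screwdriver is back upright in its own slot, with the gripper released and well clear.

**Last checks:**
- **Panel:** images show it moved 1.9–2.1 mm in from the strip position. It was still there after the blade was lifted out and the arm had moved away.
- **Screwdriver:** it stands in the slot as at the start, with the tip about 15 mm up.
- **Bystanders:** scraper, jar and offcut look untouched.

**Checks that disagreed:**
- **Turn angle:** about 1.9 rad of disc turn is more than the stated 1.0–1.7 rad. I went by the panel's movement and the torque rise instead.
- **Gap readings:** those taken while the arm's shadow lay on the panel were unusable. I repeated them once the shadow was gone.
- **Two cameras:** they differed by about 2 mm, so I aligned the blade and the return using the scene camera alone.

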